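# Load a printed part into the curing cabinet through its one-way flap and set the timer

### The arm

A 6-joint arm with a two-finger parallel gripper is mounted at the origin on the work surface. World frame = base frame: x ahead of the robot, y to its left, z up, the work surface at z = 0. Lengths are in mm, angles in degrees, forces in N, time in s.
With the tool pointing down it reaches from about 350 to 850 mm from the base axis. Payload 8.1 kg.
Tool frame: the origin (TCP) lies on the centre line of the jaws, within the pads' length; the fingertips stand 8 mm ahead of it and the grasp point (between the pads) lies 11 mm behind it; x points along the fingers, z is the direction in which the jaws open and shut, and the axes are right-handed (so a half turn about x gives the same grasp; the last joint's range is limited). The gripper opens to 85 mm and grips with 20 to 120 N. Pads are 22 mm wide; open, the fingers measure 114 mm over their backs; the gripper's body (76 mm by 85 mm) begins 54 mm behind the grasp point. The pads swing forward as they close: fully open they stand 13 mm farther back than shut.
Start: joints at [-74.679, 7.471, 85.268, -0, 87.261, -4.893], TCP at [207.336, -563.043, 239.292] pointing down, gripper open.
Joint ranges: [-169.43, 169.43], [-51.17, 129.36], [1.28, 143.12], [-76.62, 256.62], [0, 156.53], [-152.29, 152.29]. Speed limits (degrees/s): [136.94, 136.94, 159.86, 180, 180, 180].

### API

Orientations are given as [roll, pitch, yaw] about the fixed x, y, z axes, in that order (R = Rz(yaw) Ry(pitch) Rx(roll)).
In Python, from bench import r, vision, order gives the robot as it stands. The module is installed in compiled form; this text tells all that it offers.
- The arm moves only by the shell command python3 -m jog 'ROWS' [FORCE]. ROWS is JSON, a list of rows, each a list of 3 entries, a list of its own where there are three numbers: the shift along the world's x, y, z in m, then the turn, a rotation vector about the world's x, y, z in rad, then the opening, from -1 (shut) to 1 (fully open). A call has 1 to 5 rows; each row is the pose to reach, as a shift and turn from the pose commanded when the call began; what a row does not reach only later rows make up. A row lasts 1/12 s, in which the tool goes at most 41.7 mm and 7.16 degrees, less where a joint would pass 70% of its speed; a pose out of reach is approached as far as the arm can. A call with a gripper value outside its range is refused whole. The fingers move at their own pace and stop on an object; FORCE is the grip in N (left out, the last holds). Time passes only in rows, so rows that repeat a pose let the fingers close. It gives the time, the measured TCP pose, the force and the opening at its end, in the units of the state.
- r.sense(): the state, without advancing time (a new reading comes with each control period).
- vision.snapshot(name): name is "side" or "top"; returns the picture (384x512x3 uint8, red, green, blue); there is no depth.
- vision.camera_model(name): a dict with "fov_y" (degrees; the focal length in pixels is half the picture's height over the tangent of half this angle, whatever the lens; pixels are square), "cx", "cy" (the principal point, pixels), "world_to_cam" (4x4, takes a point from world to camera coordinates). Camera axes: x right, y down, z forward; pixel columns grow to the right and rows downward; lengths in mm; the calibration is good to about 2 mm. A picture is of the moment at which its call begins. camera_model takes no time and is no camera call.
- order.hand_in(): hands the job in, once; it reports no verdict.
The state is a dict: "time": time; "joint_pos": joint angles; "qd": joint speeds; "joint_efforts": joint torques, N m; "tool_pos": TCP position; "tcp_rot": TCP orientation; "ft_force": force on the tool from outside, world axes, zero at the start; "wrist_torque": the same for the moment, N m; "finger_gap": finger opening in mm.
Only numpy, scipy, OpenCV 4.12 (cv2) and the standard library are available. Lean on these libraries where they do the work, as an engineer would, in place of code of your own. Each camera call takes 0.05 s, during which the arm holds its last target.

### The job

Put the metal block with the printed undercarriage leg into the lane of the curing cabinet, wheels first, and push it in through the sprung gate flap until its front has pressed the starter bar at the far end fully in (feel for it, do not ram it), then draw back so that the flap swings shut behind the block. Only then turn the timer knob clockwise all the way to its end stop. Keep the block upright and leave the jar, bottles, spool, cutters and knife where they are.

Things in the scene. Friction and masses are not known exactly. Their poses are not given: they have to be found in the camera images.
- cabinet: White bench-top curing cabinet, fixed; a straight lane (57 mm wide, floor 6 mm above the bench) runs past a gate into it. Origin: on the bench, mid-lane, at the gate end of the apron; x = straight in along the lane, y = left for someone loading it, z up (all mm below in this frame). Low side walls (top z 24) from x 0 to 88; beyond that the chamber and knob housing, top z 54; a taller lamp housing (z 105) at the rear, x 185 to 260.
- apron (a point): Middle of the open-topped apron of the lane before the gate, on its aluminium floor: cabinet x -55, z 6. The apron runs from x -110 (open end) to 0, 57 mm wide between two guides 6 mm thick that rise 12 mm above the floor. Axes as the cabinet.
- chamber (a point): Middle of the chamber's entrance, on the lane floor: cabinet x 88, z 6. From x 0 (gate) to 88 the lane is open above. From here on it is roofed by a fixed amber window: clear height 44 mm above the lane floor, top of the window at z 54. Fingers that hold the block by its root are stopped by the window's edge before the block is home; it has to be let go and pushed from behind.
- flap (a joint): Black upright gate flap, 3 mm thick, 50 mm long, z 10 to 40, hinged on a vertical axis at the left side (cabinet x 5, y 34), reaching across the lane. 0 = shut, across the lane; up to 1.5 rad as it swings inward; it cannot swing outward. A light spring shuts it (0.4 N at its free end when shut, 1.3 N wide open). It can shut only once the block's rear is over 54 mm past cabinet x 0.
- starter (a joint): Steel starter bar across the far end of the chamber, 44 mm wide, z 9 to 23, pushed in by the front of the block: 0 = out, 0.006 m = fully in, at a firm stop. Resists with some 3 to 6 N, stays where it is pushed. Where it sits differs each time and is not told, so feel for it: with the bar fully in, the block's rear face is somewhere from cabinet x 58 to x 80. Pushing takes 2 to 4 N before the bar, up to 11 N with it; over 25 N is ramming.
- carrier: Loose aluminium block 78 (x) x 50 (y) x 20 mm, about 0.3 kg, with a grey printed model undercarriage leg fixed on top: two small wheels near the front (up to z 38) and an upright flat-sided root to grip, 34 (x) x 14 (y) mm, z 20 to 40, centred at x = -14. Origin: centre of the block's underside; x towards the wheels (front), z up.
- wheels (a point): Middle between the two small wheels of the printed part, 22 mm ahead of the middle of the block and 29 mm above its underside.
- timer (a joint): Timer knob on the white housing left of the lane (housing: cabinet x 88 to 185, y 40 to 190, top at z 54). 0 = fully anticlockwise, grows as it is turned clockwise seen from above, 2.6 rad = end stop, fully clockwise. Friction 0.05 Nm, stays where it is left.
- timer_grip (a point): Point on the timer knob's vertical axis where to grip it, 91 mm above the bench, at cabinet x 135, y 115. The grip is an upright bar, 42 mm long along this point's x axis, 14 mm wide along its y, from 23 mm below to 7 mm above this point, on a disc 44 mm across. The point turns with the knob; at 0 its x axis is parallel to the cabinet's.
- jar: Bystander, to be left alone: small round clear glass jar with a white screw lid, 48 mm across, 50 mm tall. Origin: centre of its underside.
- thinner: Bystander, to be left alone: round clear bottle with paper label and a cap, 52 mm across, 110 mm tall. Origin: centre of its underside.
- spool: Bystander, to be left alone: standing spool of wire, 42 mm across, 38 mm tall. Origin: centre of its underside.
- glue: Bystander, to be left alone: slim white bottle with a black cap, 34 mm across, 75 mm tall. Origin: centre of its underside.
- cutters: Bystander, to be left alone: side cutters lying flat, 135 mm long, 70 mm wide, 14 mm high. Origin: centre of its underside.
- hobby_knife: Bystander, to be left alone: hobby knife lying flat, 120 mm long, 9 mm high. Origin: centre of its underside.
Mind the look-alikes: they are no part of the job. Leave any red or yellow look-alike of the carrier alone.

How it is judged:
By the outcome, as a careful person would: the job done as asked, in the order asked, and still so for the second after the job is handed in, with the robot touching nothing.
It also fails if it takes over 64 s, if anything falls off the work surface, if the arm or the gripper's body presses on something with over 40 N, if the wrist force passes 120 N, or if a joint passes its speed limit or range.

## Working session

There is one attempt and no reset: what is moved stays moved. The work goes in short steps, Python scripts to look and compute and a shell command to move; the robot and the scene stay as the last step left them, time stands still between calls to the robot, and variables do not carry over. Pictures are saved under pics/ and viewed, and the job is handed in when it is done.

```bash
mkdir -p pics
python3 - <<'E'
from bench import r, vision
import cv2
print(r.sense())
for n in ("side","top"):
    im=vision.snapshot(n); cv2.imwrite(f"pics/{n}0.png",im[:,:,::-1]); print(n,vision.camera_model(n))
E
```

```text
{'time': 0.0, 'joint_pos': array([-7.46806025e+01,  7.51565448e+00,  8.53294348e+01,  5.45012962e-04,
        8.72616239e+01, -4.89266323e+00]), 'qd': array([-0.01618426, -0.034878  , -0.11217435, -0.07496504,  0.03832053,
       -0.08229507]), 'joint_efforts': array([ 3.26122363e-04, -5.69402933e+01, -5.00547624e+01, -1.97298050e-04,
        1.45542371e-02, -2.73628348e-05]), 'tool_pos': array([ 207.18330402, -562.52276803,  238.23723356]), 'tcp_rot': array([174.8150749 ,  89.89328541, 105.02710912]), 'ft_force': array([-0.29394957,  0.44058274,  0.36524456]), 'wrist_torque': array([-0.00186   , -0.02139284, -0.01166413]), 'finger_gap': 85.29327942107822}
side {'fov_y': 46.60893172668188, 'cx': 261.912017691362, 'cy': 188.8830165407366, 'world_to_cam': array([[ 9.97835027e-01, -6.47783564e-02,  1.13588714e-02,
        -4.79968594e+02],
       [-2.58812411e-02, -5.45556366e-01, -8.37674408e-01,
         7.44005645e+01],
       [ 6.04600759e-02,  8.35566883e-01, -5.46051795e-01,
         1.44653844e+03],
       [ 0.00000000e+00,  0.00000000e+00,  0.00000000e+00,
         1.00000000e+00]])}
top {'fov_y': 46.93008262456272, 'cx': 253.89285435910386, 'cy': 190.50598616933735, 'world_to_cam': array([[ 1.66970713e-02, -9.99657838e-01,  2.01349281e-02,
        -5.84933096e+00],
       [-9.88033094e-01, -1.95844761e-02, -1.52993641e-01,
         4.87859468e+02],
       [ 1.53335624e-01, -1.73394296e-02, -9.88022029e-01,
         1.39607145e+03],
       [ 0.00000000e+00,  0.00000000e+00,  0.00000000e+00,
         1.00000000e+00]])}
```

View pics/side0.png

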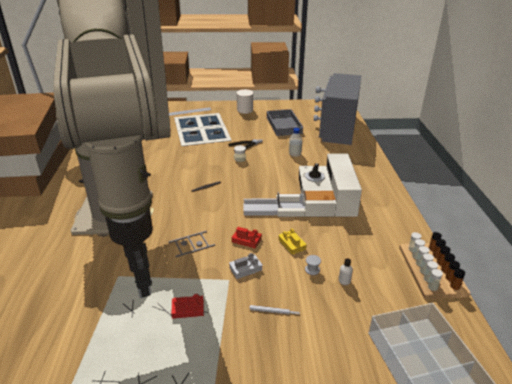

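View pics/top0.png

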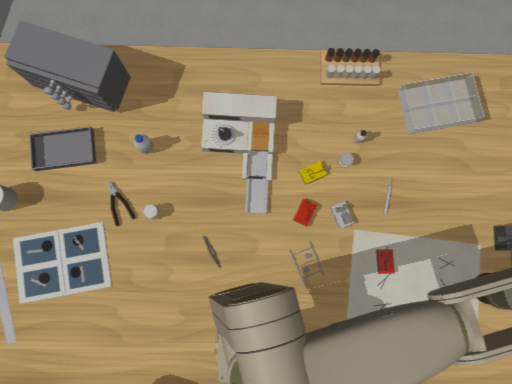

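Run:
```python
import cv2,numpy as np
t=cv2.imread("pics/top0.png"); s=cv2.imread("pics/side0.png")
cv2.imwrite("pics/z1.png",cv2.resize(t[85:225,190:290],None,fx=5.6,fy=5.6,interpolation=cv2.INTER_CUBIC)[:, :][:784][:600*2] if 0 else cv2.resize(t[85:220,195:285],None,fx=4.4,fy=4.4,interpolation=cv2.INTER_CUBIC))
cv2.imwrite("pics/z2.png",cv2.resize(t[150:240,285:405],None,fx=6,fy=6,interpolation=cv2.INTER_CUBIC))
cv2.imwrite("pics/z3.png",cv2.resize(s[145:225,235:365],None,fx=6,fy=6,interpolation=cv2.INTER_CUBIC))
cv2.imwrite("pics/z4.png",cv2.resize(s[220:325,220:360],None,fx=5.6,fy=5.6,interpolation=cv2.INTER_CUBIC))
```

```text
(no output)
```

View pics/z1.png

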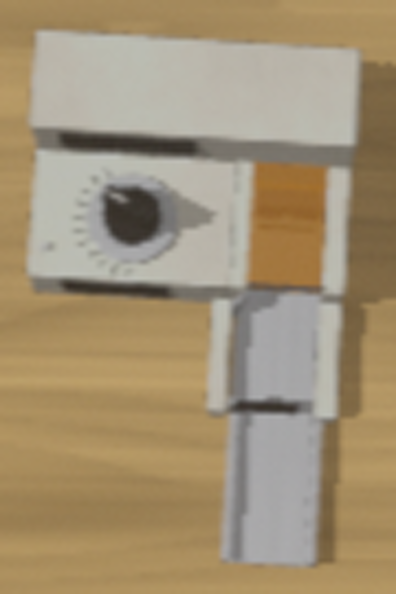

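View pics/z2.png

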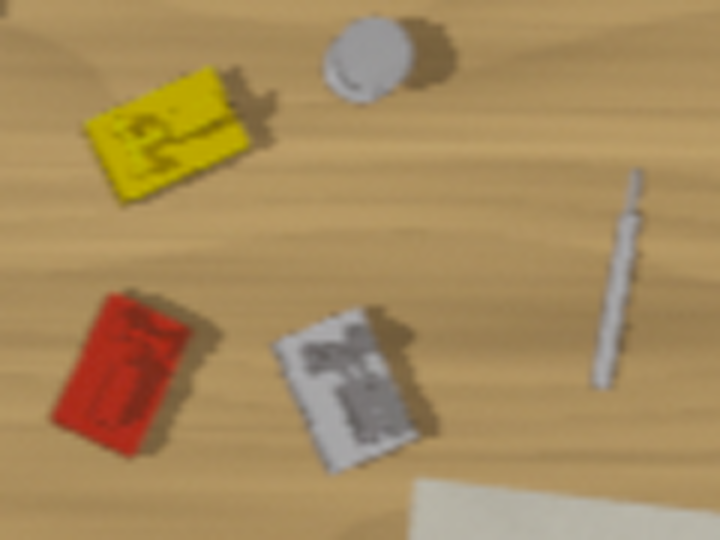

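View pics/z3.png

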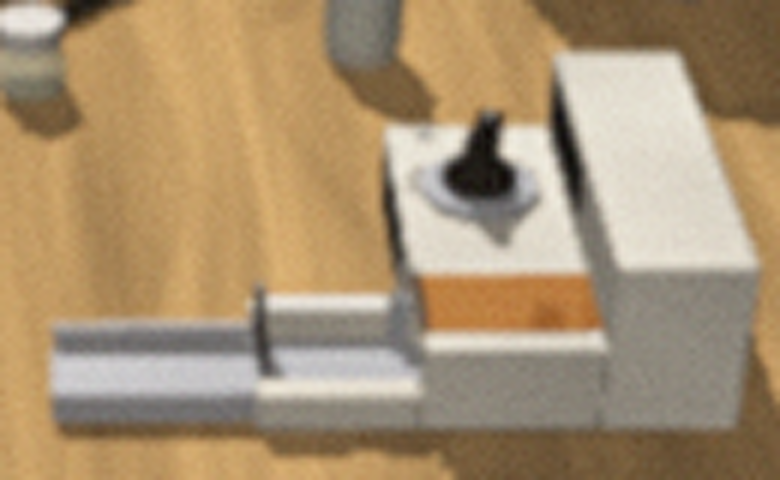

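View pics/z4.png

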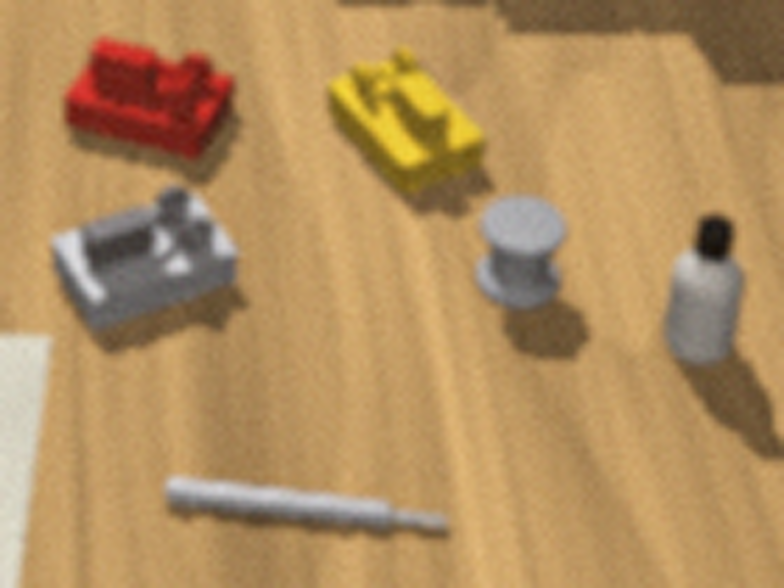

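```bash
cat > h.py <<'E'
import numpy as np, cv2
from bench import r, vision
def cam(n):
    m=vision.camera_model(n); f=192/np.tan(np.radians(m["fov_y"]/2)); return f,m["cx"],m["cy"],np.array(m["world_to_cam"])
def cast(n,uv,z):
    f,cx,cy,W=cam(n); R=W[:3,:3]; C=-R.T@W[:3,3]
    d=R.T@np.array([(uv[0]-cx)/f,(uv[1]-cy)/f,1]); return C+d*(z-C[2])/d[2]
def proj(n,p):
    f,cx,cy,W=cam(n); q=W[:3,:3]@np.asarray(p,float)+W[:3,3]; return np.array([f*q[0]/q[2]+cx,f*q[1]/q[2]+cy])
def rigid(A,B): # B = R A + t, 2D
    A=np.array(A,float);B=np.array(B,float);a=A-A.mean(0);b=B-B.mean(0)
    th=np.arctan2((a[:,0]*b[:,1]-a[:,1]*b[:,0]).sum(),(a*b).sum())
    R=np.array([[np.cos(th),-np.sin(th)],[np.sin(th),np.cos(th)]]); t=B.mean(0)-R@A.mean(0)
    return np.degrees(th),t,(A@R.T+t-B)
def crop(im,x0,y0,w,h,s,name,g=10):
    z=cv2.resize(im[y0:y0+h,x0:x0+w],None,fx=s,fy=s,interpolation=cv2.INTER_CUBIC)
    for x in range((x0+g-1)//g*g,x0+w,g):
        cv2.line(z,(int((x+.5-x0)*s),0),(int((x+.5-x0)*s),6),(0,0,255),1); cv2.putText(z,str(x),(int((x+.5-x0)*s)+2,14),0,.4,(0,0,255),1)
    for y in range((y0+g-1)//g*g,y0+h,g):
        cv2.line(z,(0,int((y+.5-y0)*s)),(6,int((y+.5-y0)*s)),(0,0,255),1); cv2.putText(z,str(y),(8,int((y+.5-y0)*s)+4),0,.4,(0,0,255),1)
    cv2.imwrite("pics/"+name,z)
E
python3 - <<'E'
from h import *
t=cv2.imread("pics/top0.png"); s=cv2.imread("pics/side0.png")
crop(t,198,88,82,66,9,"t_a.png"); crop(t,235,145,45,72,8,"t_b.png"); crop(t,325,195,35,40,14,"t_c.png",5)
crop(s,238,150,125,72,6,"s_a.png"); crop(s,222,245,50,42,14,"s_c.png",5)
for n in("top","side"):
    f,cx,cy,W=cam(n); print(n,f,-W[:3,:3].T@W[:3,3])
E
```

```text
top 442.30757858727526 [ 268.05147751   27.91422522 1454.10652408]
side 445.723378116 [  393.39722999 -1199.18148801   857.66026039]
```

View pics/t_a.png

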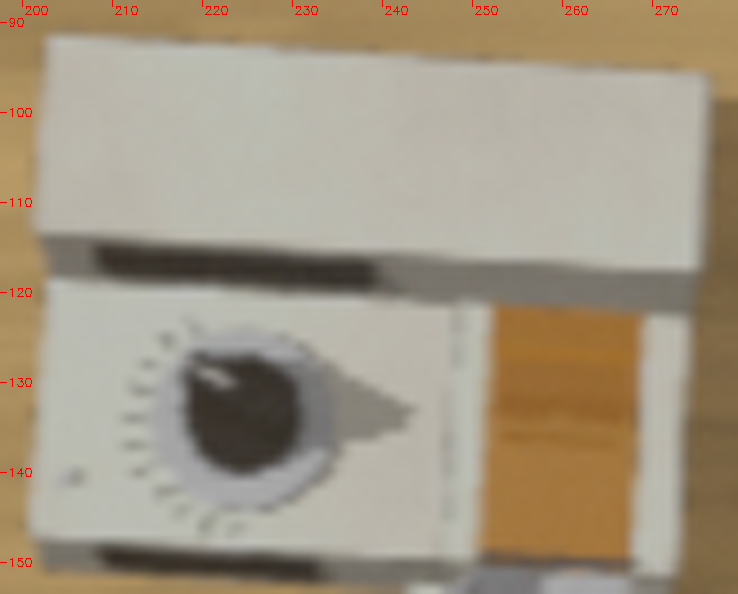

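View pics/t_b.png

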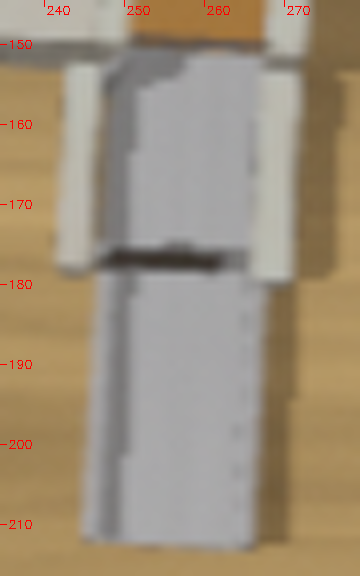

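View pics/t_c.png

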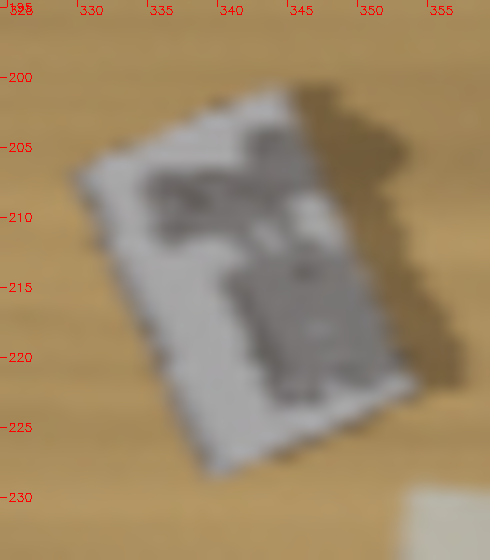

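View pics/s_a.png

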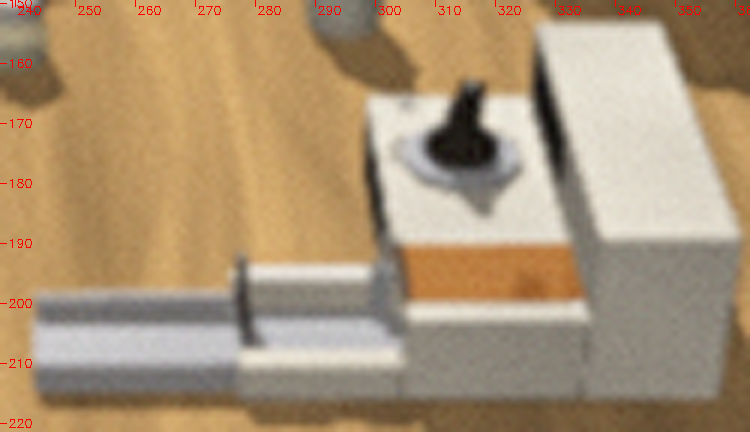

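View pics/s_c.png

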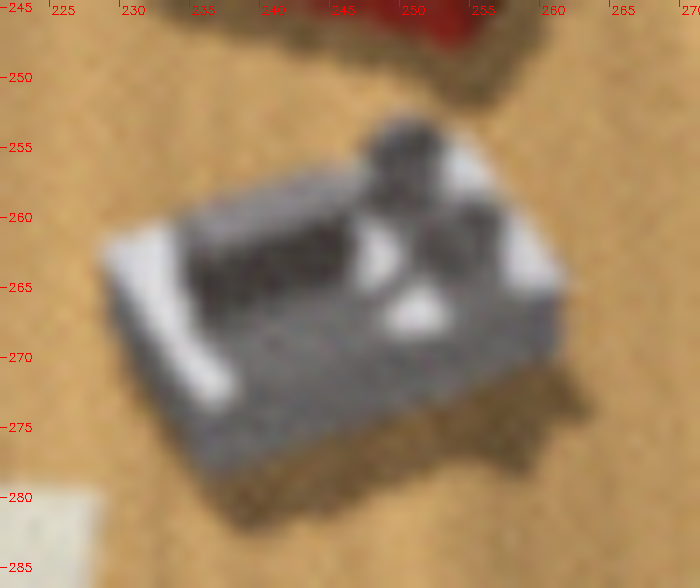

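Run:
```python
from h import *
pts=[("top",(200.5,147),54,(88,190)),("top",(202.7,118.7),54,(185,190)),("top",(244.5,211.8),18,(-110,34.5)),("top",(266.3,213),18,(-110,-34.5)),
("side",(298.5,165.5),54,(88,190)),("side",(241,198.3),18,(-110,34.5)),("side",(241,210.5),18,(-110,-34.5))]
for p in ("top","side","both"):
    q=[x for x in pts if p in(x[0],"both")]
    A=[x[3] for x in q];B=[cast(x[0],x[1],x[2])[:2] for x in q]
    th,t,res=rigid(A,B);print(p,th,t,res.round(1).tolist())
# knob
for n,uv,z in(("top",(226,134.5),60),("side",(314,174.5),60)): print("knob",cast(n,uv,z))
c=[((330,207.3),(39,25)),((344.3,200.7),(39,-25)),((353.7,221.8),(-39,-25)),((339.5,228),(-39,25))]
print("car",rigid([x[1] for x in c],[cast("top",x[0],20)[:2] for x in c]))
c=[((229,262),(-39,25)),((236.5,273.5),(-39,-25)),((261,265.3),(39,-25))]
print("carside",rigid([x[1] for x in c],[cast("side",x[0],20)[:2] for x in c]))
for n,uv in(("top",(347.5,217)),("side",(0,0))): print(cast(n,uv,40))
```

```text
top -2.1961958203009093 [528.7481577   -7.59182163] [[-0.8, -0.1], [0.7, 0.0], [0.1, -1.1], [0.0, 1.2]]
side -3.192889546926654 [523.02786437  -8.45034749] [[-2.4, -1.7], [2.2, 0.6], [0.2, 1.1]]
both -2.5935748753462335 [526.21613221  -7.70889924] [[-2.0, -0.9], [-0.6, -1.4], [-2.2, -0.4], [-2.7, 1.8], [-1.1, 0.1], [5.0, 0.2], [3.7, 0.7]]
knob [666.75547163  97.16675445  60.        ]
knob [667.51091935 103.7178568   60.        ]
car (np.float64(24.18498154460717), array([ 417.2893966 , -286.04256152]), array([[ 2.69715855,  0.09128584],
       [ 0.47426999,  1.81270005],
       [-1.86501104, -0.38223237],
       [-1.30641749, -1.52175353]]))
carside (np.float64(22.027834058741508), array([ 416.5192651 , -288.66366545]), array([[-1.02818536, -0.0622675 ],
       [-2.0607539 , -0.51224839],
       [ 3.08893927,  0.57451589]]))
[ 407.1749896  -299.75274903   40.        ]
[-1735.69592103  3369.11130697    40.        ]
```

Run:
```python
from h import *
t=cv2.imread("pics/top0.png"); s=cv2.imread("pics/side0.png")
def g(im):return np.clip(255*(im/255.)**.45,0,255).astype(np.uint8)
crop(g(t),210,120,34,30,20,"kt.png",5); crop(g(s),300,158,30,28,20,"ks.png",5)
lines={"rear":((202.5,91.5),(275.8,95.5),105),"front":((201.5,113.2),(274,117.5),105),"hfront":((200.5,147),(249,149.8),54),
"apR":((266.3,213),(268,180),18),"apL":((244.5,211.8),(247.2,180),18)}
for k,(a,b,z) in lines.items():
    d=cast("top",b,z)-cast("top",a,z); print(k,np.degrees(np.arctan2(d[1],d[0])),cast("top",a,z),cast("top",b,z),np.linalg.norm(d))
for z in(54,68,91,98):print(z,proj("top",(667.5,101.5,z)),proj("side",(667.5,101.5,z)))
```

```text
rear -91.86978301629726 [793.73951236 173.5283997  105.        ] [786.09430314 -60.66065198 105.        ] 234.31380913264258
front -92.18756004661653 [721.70533565 174.20626619 105.        ] [712.92655716 -55.61258099 105.        ] 229.98645497643815
hfront -92.14647999552727 [624.75760972 179.00559732  54.        ] [618.85333934  21.47722607  54.        ] 157.6389804522165
apR -2.227641518355715 [417.4813009 -39.0064351  18.       ] [526.93362939 -43.26405203  18.        ] 109.5351063085881
apL -3.6881133649068 [420.07363553  32.16345629  18.        ] [525.5395344   25.36525381  18.        ] 105.68477365346895
54 [224.75462159 134.76142152] [313.97063222 176.31564515]
68 [224.55988793 133.55926239] [314.27615974 172.84675486]
91 [224.23165472 131.53296365] [314.78476076 167.072214  ]
98 [224.12964239 130.90320581] [314.9412226  165.29578166]
```

View pics/kt.png

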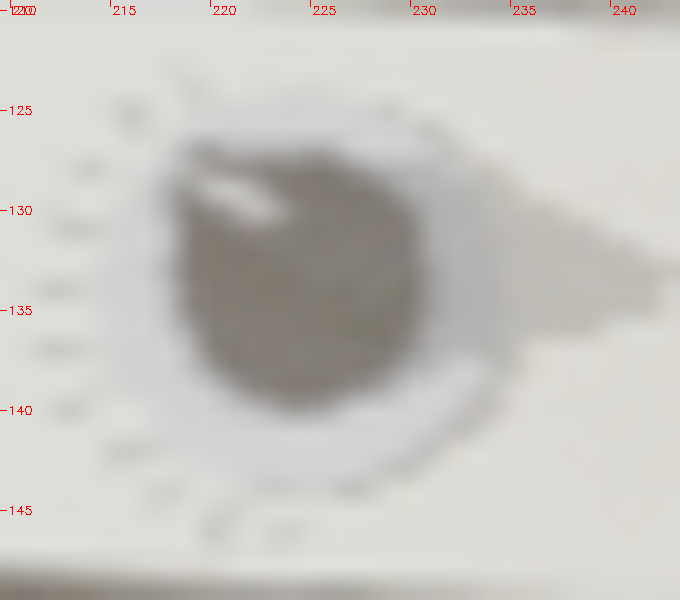

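View pics/ks.png

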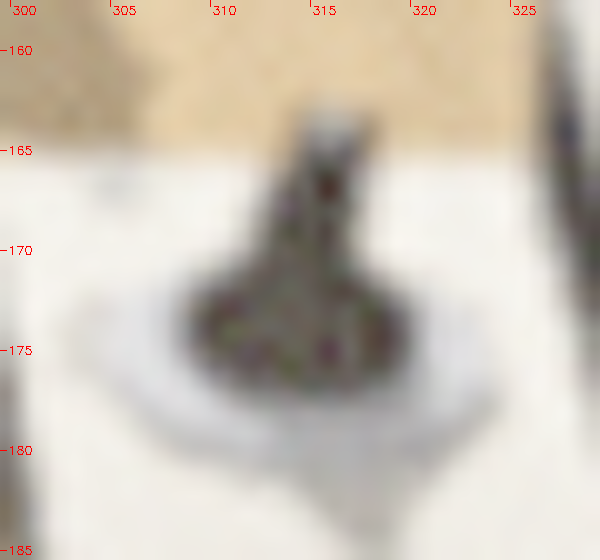

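```bash
cat >> h.py <<'E'
from scipy.spatial.transform import Rotation as Ro
def jaw(rot):
    M=Ro.from_euler("xyz",rot,degrees=True).as_matrix(); return M[:,0],np.degrees(np.arctan2(M[1,2],M[0,2]))
E
python3 - <<'E'
from h import *
s=r.sense(); print(jaw(s["tcp_rot"]))
a=np.radians(23.5);R=np.array([[np.cos(a),-np.sin(a)],[np.sin(a),np.cos(a)]])
c=np.array([417,-287.])
im=cv2.imread("pics/top0.png");sd=cv2.imread("pics/side0.png")
for n,I,cr in(("top",im,(325,195,35,40)),("side",sd,(222,245,50,42))):
    x0,y0,w,h=cr; z=cv2.resize(I[y0:y0+h,x0:x0+w],None,fx=12,fy=12,interpolation=cv2.INTER_CUBIC)
    for (xs,ys,zz,col) in(((-39,39),(-25,25),20,(0,0,255)),((-31,3),(-7,7),40,(0,255,0)),((-31,3),(-7,7),20,(255,0,0))):
        p=[proj(n,[*(c+R@np.array(v)),zz]) for v in((xs[0],ys[0]),(xs[1],ys[0]),(xs[1],ys[1]),(xs[0],ys[1]))]
        p=((np.array(p)+.5-[x0,y0])*12).astype(int); cv2.polylines(z,[p],True,col,1)
    cv2.imwrite(f"pics/chk_{n}.png",z)
print(c+R@[-14,0])
E
```

```text
(array([-4.07674712e-04,  1.61956085e-03, -9.99998605e-01]), np.float64(-69.78476778369073))
[ 404.16115896 -292.58248696]
```

View pics/chk_top.png

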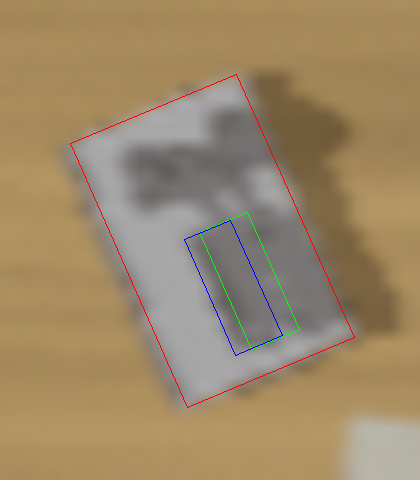

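View pics/chk_side.png

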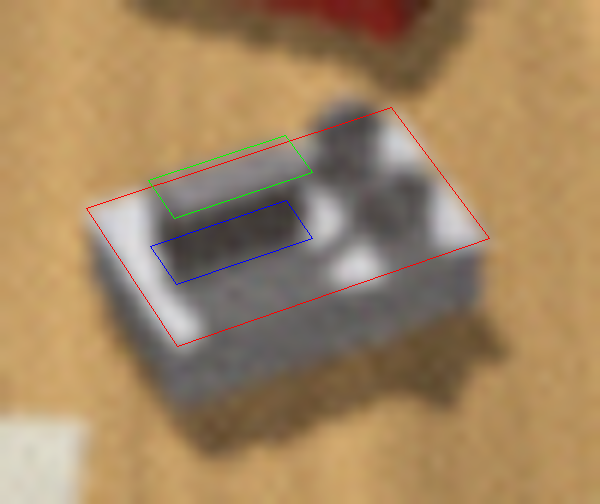

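```bash
python3 -m jog '[[[0.025,0.034,0],[0,0,0.012],1],[[0.049,0.067,0],[0,0,0.024],1],[[0.074,0.101,0],[0,0,0.036],1],[[0.098,0.135,-0.005],[0,0,0.048],1],[[0.123,0.168,-0.01],[0,0,0.06],1]]'; python3 -m jog '[[[0.022,0.03,-0.01],[0,0,0],1],[[0.044,0.06,-0.03],[0,0,0],1],[[0.066,0.09,-0.055],[0,0,0],1],[[0.074,0.102,-0.092],[0,0,0],1],[[0.074,0.102,-0.128],[0,0,0],0.4]]'; python3 -c "
from h import *
s=r.sense();print(s['tool_pos'],jaw(s['tcp_rot']),s['time'],s['joint_pos'])"
```

```text
time: 0.52
tool_pos: [330.4, -394.0, 229.2]
tcp_rot: [54.2, 90.0, -12.2]
ft_force: [0.1, 0.4, -0.6]
finger_gap: 85.2
time: 0.93
tool_pos: [406.2, -291.0, 100.9]
tcp_rot: [51.9, 89.8, -14.2]
ft_force: [0.5, -0.3, -0.5]
finger_gap: 75.7
[ 406.24108597 -291.00338294  100.91513561] (array([ 2.55683691e-03, -6.47105599e-04, -9.99996522e-01]), np.float64(-66.14473609624729)) 0.9333 [-4.15458079e+01 -1.73903582e+00  1.09707529e+02  7.30245653e-02
  7.18972887e+01  2.45762225e+01]
```

```bash
python3 -m jog '[[[0,0,-0.02],[0,0,0],-0.2],[[0,0,-0.03],[0,0,0],-0.2],[[0,0,-0.03],[0,0,0],-0.2]]'
python3 - <<'E'
from h import *
s=r.sense();print(s['tool_pos'],jaw(s['tcp_rot']),s['time'])
t=vision.snapshot("top")[:,:,::-1].copy();d=vision.snapshot("side")[:,:,::-1].copy()
crop(t,315,180,55,60,10,"a1.png",5);crop(d,205,215,75,75,8,"a2.png",5)
E
```

```text
time: 1.18
tool_pos: [402.1, -292.0, 68.5]
tcp_rot: [-155.4, 89.7, 138.2]
ft_force: [-0.1, 0.0, 0.4]
finger_gap: 38.9
[ 402.09844644 -292.04506329   68.46687172] (array([-0.0041326 ,  0.00368896, -0.99998466]), np.float64(-66.33825506087663)) 1.1833
```

View pics/a1.png

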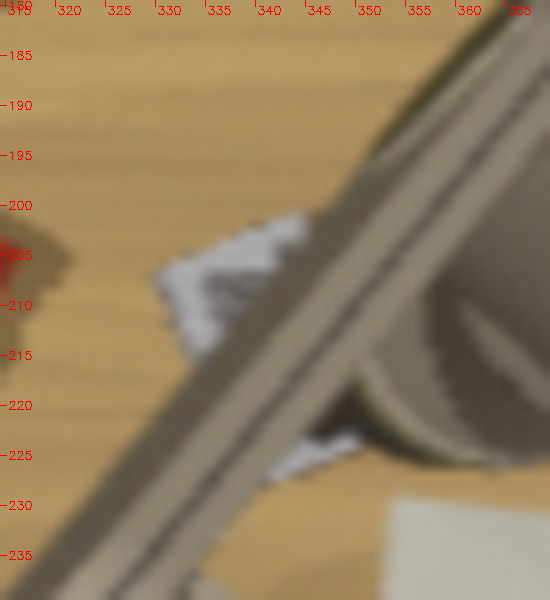

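View pics/a2.png

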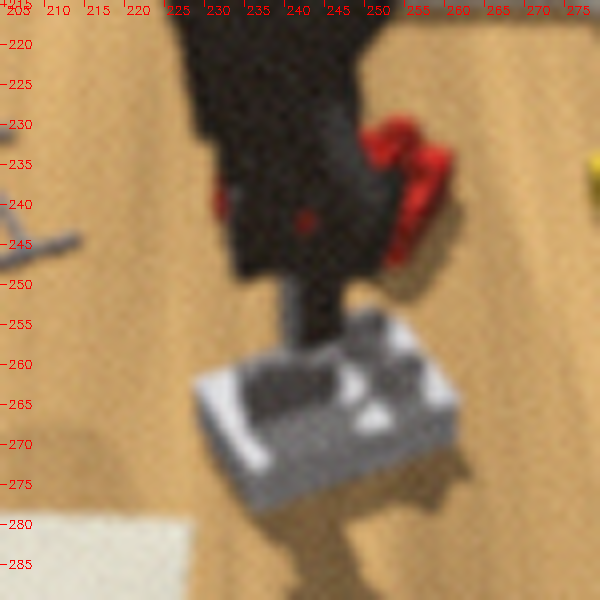

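Run:
```python
from h import *
s=r.sense();print(s['tool_pos'],s['finger_gap'])
j=np.array([np.cos(np.radians(-66.2)),np.sin(np.radians(-66.2))]); p=np.array([404.3,-293])
for d in(17,31,-17):
  for z in(52,60,66): print(d,z,proj("side",[*(p+j*d),z]))
```

```text
[ 404.16232881 -294.28760849   72.32426053] 34.34754374250114
17 52 [243.43894084 259.78671199]
17 60 [243.40490106 257.51944   ]
17 66 [243.37920547 255.80794647]
31 52 [245.7296362  263.00790688]
31 60 [245.70384449 260.73258592]
31 66 [245.68437401 259.01491811]
-17 52 [238.03910852 252.19342279]
-17 60 [237.98621922 249.94595423]
-17 66 [237.94630011 248.24963865]
```

```bash
python3 -m jog '[[[0,0,-0.012],[0,0,0],-0.3],[[0,0,-0.024],[0,0,0],-0.3],[[0,0,-0.03],[0,0,0],-0.3],[[0,0,-0.033],[0,0,0],-0.3],[[0,0,-0.036],[0,0,0],-0.3]]';  python3 -m jog '[[[0,0,0],[0,0,0],-0.5],[[0,0,0],[0,0,0],-0.9],[[0,0,0],[0,0,0],-1],[[0,0,0],[0,0,0],-1],[[0,0,0],[0,0,0],-1]]' 50
```

```text
time: 1.7
tool_pos: [403.5, -293.6, 34.8]
tcp_rot: [-155.7, 90.0, 137.9]
ft_force: [0.3, -0.8, 0.0]
finger_gap: 29.9
time: 2.12
tool_pos: [403.8, -293.7, 35.4]
tcp_rot: [-14.6, 90.0, -81.0]
ft_force: [0.3, 0.1, -1.5]
finger_gap: 12.3
```

```bash
python3 -m jog '[[[0,0,0.025],[0,0,0],-1],[[0,0,0.06],[0,0,0],-1],[[0.004,0.022,0.07],[0,0,-0.06],-1],[[0.011,0.055,0.07],[0,0,-0.15],-1],[[0.018,0.092,0.07],[0,0,-0.25],-1]]'; python3 -m jog '[[[0.007,0.04,0],[0,0,-0.1],-1],[[0.014,0.08,0],[0,0,-0.2],-1],[[0.022,0.12,0],[0,0,-0.202],-1],[[0.03,0.16,0],[0,0,-0.202],-1],[[0.0375,0.196,0],[0,0,-0.202],-1]]';python3 -m jog '[[[0,0,-0.015],[0,0,0],-1],[[0,0,-0.03],[0,0,0],-1],[[0,0,-0.035],[0,0,0],-1],[[0,0,-0.035],[0,0,0],-1]]'
python3 - <<'E'
from h import *
s=r.sense();print(s['tool_pos'],jaw(s['tcp_rot']),s['finger_gap'],s['joint_pos'])
t=vision.snapshot("top")[:,:,::-1].copy();d=vision.snapshot("side")[:,:,::-1].copy()
crop(t,225,140,60,85,7,"b1.png",5);crop(d,225,135,100,85,7,"b2.png",5)
E
```

```text
time: 2.53
tool_pos: [422.9, -202.4, 107.2]
tcp_rot: [46.5, 89.8, -34.6]
ft_force: [1.2, 0.2, -2.3]
finger_gap: 12.2
time: 2.95
tool_pos: [459.3, -3.3, 105.6]
tcp_rot: [112.4, 90.0, 20.1]
ft_force: [1.3, 0.5, -3.0]
finger_gap: 12.2
time: 3.28
tool_pos: [457.7, -5.4, 68.7]
tcp_rot: [-93.6, 89.8, 174.2]
ft_force: [-0.1, 1.1, -1.9]
finger_gap: 12.5
[457.69481858  -5.36092071  68.68335401] (array([-3.63209175e-03,  3.71198332e-04, -9.99993335e-01]), np.float64(-92.22100710027009)) 12.549017056143388 [-7.08986440e+00 -5.63842702e+00  1.17114888e+02 -4.91458637e-03
  6.87326770e+01  8.51329096e+01]
```

View pics/b1.png

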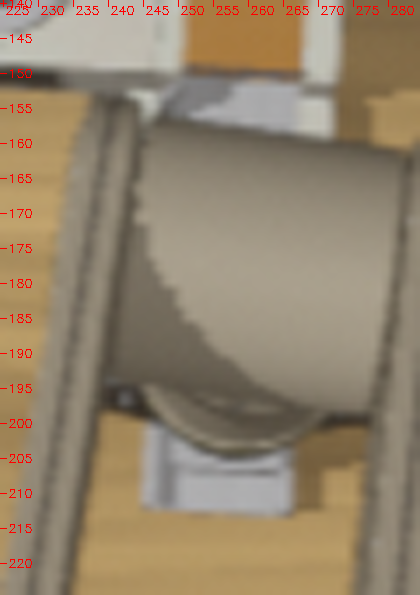

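View pics/b2.png

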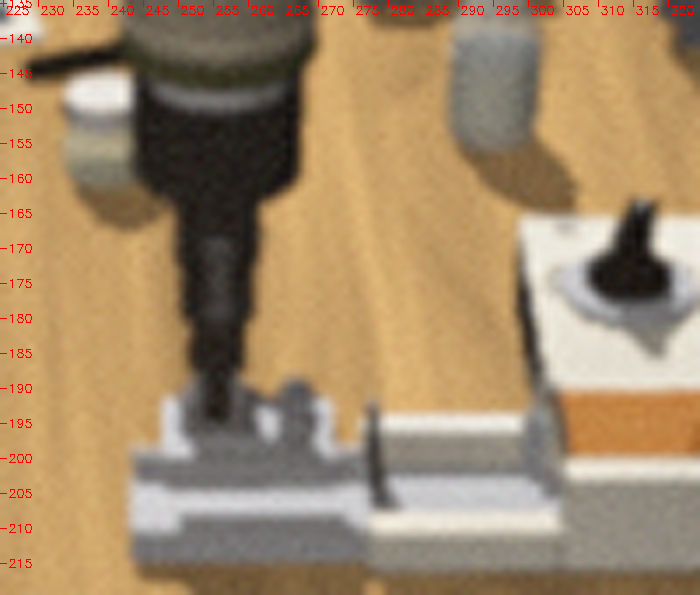

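Run:
```python
from h import *
for uv,z in(((250,199.3),55),((265,199.3),55),((255,204.5),35)): print(cast("side",uv,z))
for uv,z in(((257,206.5),35),((257,205.),55),((249,206),35),((266.2,206.5),35)): print(cast("top",uv,z))
# apron guide inner near edge etc: near guide outer top edge, near outer bottom
for uv,z in(((250,210.5),18),((265,210.5),18),((250,215.3),0)): print("guide",cast("side",uv,z))
```

```text
[440.4675557 -29.7280497  55.       ]
[488.15838714 -32.03157393  55.        ]
[456.39893867 -30.8095544   35.        ]
[436.22392967  -7.89876592  35.        ]
[438.66202215  -7.31890135  55.        ]
[437.35544829  17.96345393  35.        ]
[436.79119011 -37.62937825  35.        ]
guide [439.94133325 -39.29886578  18.        ]
guide [488.03863309 -41.66347422  18.        ]
guide [439.81845242 -40.8205844    0.        ]
```

```bash
python3 -m jog '[[[0,0,-0.008],[0,0,0],-1],[[0,0,-0.016],[0,0,0],-1],[[0,0,-0.022],[0,0,0],-1],[[0,0,-0.025],[0,0,0],-1],[[0,0,-0.025],[0,0,0],-1]]'
python3 -m jog '[[[0,0,-0.001],[0,0,0],-1],[[0,0,-0.002],[0,0,0],-1],[[0,0,-0.003],[0,0,0],-1],[[0,0,-0.003],[0,0,0],-1]]'
python3 -m jog '[[[0,0,-0.001],[0,0,0],-1],[[0,0,-0.001],[0,0,0],-1]]'
python3 - <<'E'
from h import *
d=vision.snapshot("side")[:,:,::-1].copy()
crop(d,225,135,100,85,7,"c2.png",5)
E
```

```text
time: 3.8
tool_pos: [459.3, -5.4, 44.7]
tcp_rot: [-175.3, 89.9, 92.4]
ft_force: [2.1, 3.2, -3.8]
finger_gap: 12.2
time: 4.13
tool_pos: [459.3, -5.4, 42.3]
tcp_rot: [-172.7, 90.0, 95.0]
ft_force: [0.8, 4.9, -0.8]
finger_gap: 12.4
time: 4.3
tool_pos: [459.3, -5.5, 41.5]
tcp_rot: [-169.1, 90.0, 98.7]
ft_force: [-0.2, 4.7, 0.0]
finger_gap: 12.8
```

View pics/c2.png

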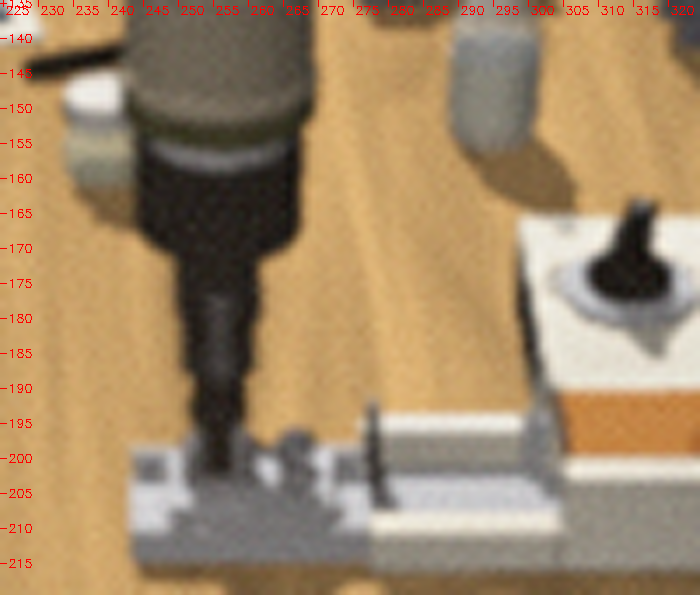

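```bash
python3 -m jog '[[[0,0.001,0],[0,0,0],-1],[[0,0.002,0],[0,0,0],-1],[[0,0.002,0],[0,0,0],-1]]'
python3 -c "
from h import *
for i in range(1):
  s=r.sense();print(s['tool_pos'],jaw(s['tcp_rot']),s['ft_force'],s['wrist_torque'])"
```

```text
time: 4.6
tool_pos: [459.5, -4.4, 41.6]
tcp_rot: [15.5, 89.9, -76.7]
ft_force: [-1.2, -3.1, 2.4]
finger_gap: 12.7
[459.51377454  -4.40240028  41.60505816] (array([ 3.36981485e-04, -1.43038494e-03, -9.99998920e-01]), np.float64(-92.24815041910588)) [-1.15565794 -3.09823716  2.40381953] [-0.53665353  0.11044634 -0.0151951 ]
```

```bash
python3 -m jog '[[[0,0,0.002],[0,0,0],-1],[[0,0,0.003],[0,0,0],-1],[[0,0,0.003],[0,0,0],-1]]'
python3 -m jog '[[[0,0.0,0],[0,0,0],-1],[[0,0.0,0.0],[0,0,0],-1]]'
```

```text
time: 4.85
tool_pos: [459.2, -3.7, 44.3]
tcp_rot: [-112.3, 90.0, 155.5]
ft_force: [0.3, -0.1, -2.6]
finger_gap: 12.5
time: 5.02
tool_pos: [459.1, -3.6, 44.2]
tcp_rot: [-103.6, 90.0, 164.2]
ft_force: [0.1, 0.2, -3.3]
finger_gap: 12.8
```

```bash
python3 -m jog '[[[0,0.001,0],[0,0,0],-1],[[0,0.002,0],[0,0,0],-1],[[0,0.002,0],[0,0,0],-1]]'
python3 -m jog '[[[0,0.001,0],[0,0,0],-1],[[0,0.001,0.0],[0,0,0],-1]]'
python3 -m jog '[[[0,0.001,0],[0,0,0],-1],[[0,0.001,0.0],[0,0,0],-1]]'
```

```text
time: 5.27
tool_pos: [459.2, -1.5, 44.3]
tcp_rot: [-121.3, 90.0, 146.4]
ft_force: [0.4, 0.4, -2.8]
finger_gap: 12.5
time: 5.43
tool_pos: [459.3, -0.5, 44.4]
tcp_rot: [-133.3, 90.0, 134.5]
ft_force: [0.1, 0.1, -3.3]
finger_gap: 12.3
time: 5.6
tool_pos: [459.4, 0.5, 44.4]
tcp_rot: [159.2, 90.0, 66.9]
ft_force: [0.3, -0.3, -3.1]
finger_gap: 12.4
```

```bash
python3 -m jog '[[[0,0.001,0],[0,0,0],-1],[[0,0.001,0.0],[0,0,0],-1]]'
python3 -m jog '[[[0,0.001,0],[0,0,0],-1],[[0,0.001,0.0],[0,0,0],-1]]'
python3 -c "
from h import *
d=vision.snapshot('side')[:,:,::-1].copy()
crop(d,225,180,70,40,10,'c3.png',5)"
```

```text
time: 5.77
tool_pos: [459.4, 1.4, 44.4]
tcp_rot: [169.1, 90.0, 76.8]
ft_force: [-0.4, -0.3, -3.4]
finger_gap: 12.5
time: 5.93
tool_pos: [459.3, 1.8, 44.5]
tcp_rot: [-1.6, 89.9, -93.8]
ft_force: [-1.0, -4.8, -1.1]
finger_gap: 12.8
```

View pics/c3.png

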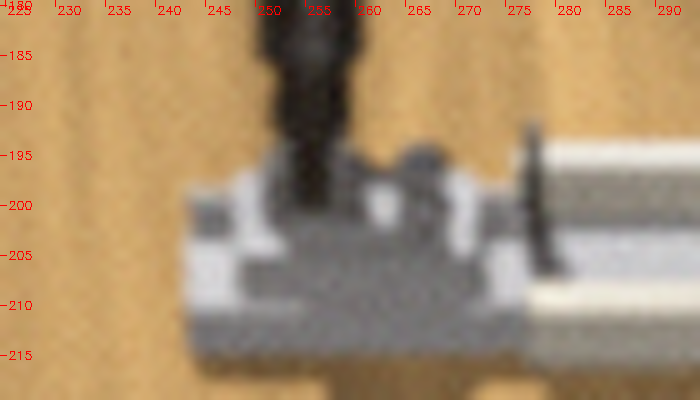

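```bash
python3 -m jog '[[[0,-0.002,0],[0,0,0],-1],[[0,-0.004,-0.001],[0,0,0],-1],[[0,-0.004,-0.002],[0,0,0],-1],[[0,-0.004,-0.002],[0,0,0],-1]]'
python3 -m jog '[[[0.004,-0.0002,0],[0,0,0],-1],[[0.01,-0.0004,0],[0,0,0],-1],[[0.016,-0.0006,0],[0,0,0],-1],[[0.022,-0.0008,0],[0,0,0],-1],[[0.028,-0.0011,0],[0,0,0],-1]]'
python3 -m jog '[[[0.006,-0.0002,0],[0,0,0],-1],[[0.012,-0.0004,0],[0,0,0],-1],[[0.018,-0.0007,0],[0,0,0],-1],[[0.024,-0.0009,0],[0,0,0],-1],[[0.028,-0.0011,0],[0,0,0],-1]]'
```

```text
time: 6.32
tool_pos: [459.1, -1.6, 42.0]
tcp_rot: [-130.5, 90.0, 137.3]
ft_force: [0.1, -0.2, -3.2]
finger_gap: 12.7
time: 6.73
tool_pos: [487.1, -2.7, 42.0]
tcp_rot: [-90.5, 89.9, 177.3]
ft_force: [-6.7, -0.5, -0.7]
finger_gap: 12.5
time: 7.15
tool_pos: [516.4, -4.0, 42.4]
tcp_rot: [82.4, 90.0, -9.8]
ft_force: [-0.8, -2.4, -2.4]
finger_gap: 12.5
```

```bash
python3 -m jog '[[[0.006,-0.0002,0],[0,0,0],-1],[[0.012,-0.0004,0],[0,0,0],-1],[[0.018,-0.0007,0],[0,0,0],-1],[[0.024,-0.0009,0],[0,0,0],-1],[[0.028,-0.0011,0],[0,0,0],-1]]'
python3 -m jog '[[[0.006,-0.0002,0],[0,0,0],-1],[[0.012,-0.0004,0],[0,0,0],-1],[[0.018,-0.0007,0],[0,0,0],-1],[[0.024,-0.0009,0],[0,0,0],-1],[[0.028,-0.0011,0],[0,0,0],-1]]'
python3 -c "
from h import *
d=vision.snapshot('side')[:,:,::-1].copy()
crop(d,235,140,100,80,7,'d1.png',5)"
```

```text
time: 7.57
tool_pos: [544.4, -5.0, 42.6]
tcp_rot: [91.5, 90.0, -0.7]
ft_force: [-1.0, -1.0, -2.4]
finger_gap: 12.5
time: 7.98
tool_pos: [572.2, -6.1, 42.5]
tcp_rot: [89.0, 90.0, -3.2]
ft_force: [-0.0, -1.1, -3.4]
finger_gap: 12.4
```

View pics/d1.png

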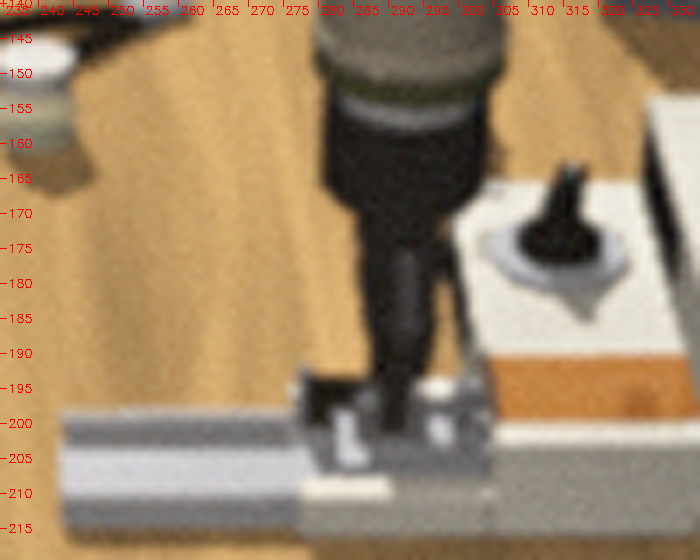

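```bash
python3 -m jog '[[[0.004,-0.0002,0],[0,0,0],-1],[[0.008,-0.0003,0],[0,0,0],-1],[[0.012,-0.0005,0],[0,0,0],-1],[[0.015,-0.0006,0],[0,0,0],-1],[[0.018,-0.0007,0],[0,0,0],-1]]'
python3 -m jog '[[[0.0015,0,0],[0,0,0],-1],[[0.003,0,0],[0,0,0],-1],[[0.0045,-0.0002,0],[0,0,0],-1],[[0.006,-0.0002,0],[0,0,0],-1],[[0.006,-0.0002,0],[0,0,0],-1]]'
python3 -m jog '[[[0,0,-0.0005],[0,0,0],-1],[[0,0,-0.001],[0,0,0],-1],[[0,0,-0.001],[0,0,0],-1]]'
python3 -c "
from h import *
d=vision.snapshot('side')[:,:,::-1].copy()
crop(d,235,140,100,80,7,'d2.png',5)
d=vision.snapshot('top')[:,:,::-1].copy()
crop(d,225,120,60,100,6,'d3.png',5)"
```

```text
time: 8.45
tool_pos: [589.6, -6.8, 42.4]
tcp_rot: [-68.6, 90.0, -160.8]
ft_force: [-1.6, -0.8, -1.8]
finger_gap: 12.4
time: 8.87
tool_pos: [595.6, -7.0, 42.4]
tcp_rot: [82.5, 90.0, -9.7]
ft_force: [-0.2, -0.9, -2.8]
finger_gap: 12.3
time: 9.12
tool_pos: [595.6, -7.1, 41.7]
tcp_rot: [82.6, 90.0, -9.7]
ft_force: [-0.6, -1.1, -2.4]
finger_gap: 12.4
```

View pics/d2.png

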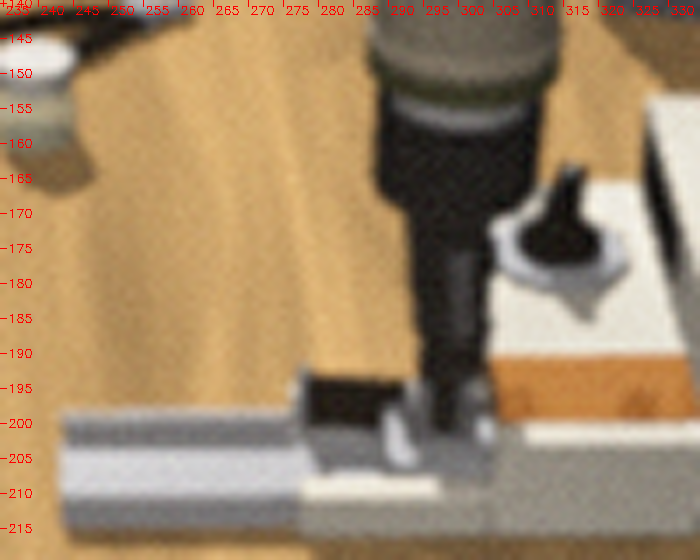

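View pics/d3.png

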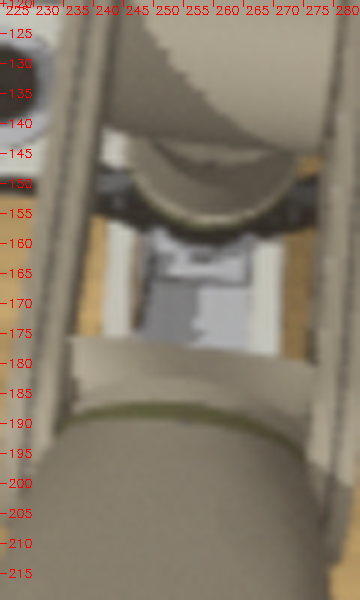

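```bash
python3 -m jog '[[[0,0,-0.0005],[0,0,0],-1],[[0,0,-0.0005],[0,0,0],-0.53],[[0,0,-0.0005],[0,0,0],-0.53],[[0,0,-0.0005],[0,0,0],-0.53]]'
python3 -m jog '[[[0,0,0.006],[0,0,0],-0.53],[[0,0,0.018],[0,0,0],-0.53],[[0,0,0.04],[0,0,0],-0.6],[[0,0,0.05],[0,0,0],-1],[[0,0,0.05],[0,0,0],-1]]'
python3 -c "
from h import *
d=vision.snapshot('side')[:,:,::-1].copy()
crop(d,235,140,100,80,7,'e2.png',5)
d=vision.snapshot('top')[:,:,::-1].copy()
crop(d,225,120,60,100,6,'e3.png',5)"
```

```text
time: 9.55
tool_pos: [595.6, -6.7, 41.0]
tcp_rot: [123.6, 90.0, 31.4]
ft_force: [-0.3, 0.5, -0.3]
finger_gap: 20.0
time: 9.97
tool_pos: [598.2, -7.2, 95.4]
tcp_rot: [87.0, 89.6, -5.3]
ft_force: [0.0, 0.1, 0.3]
finger_gap: 0.1
```

View pics/e2.png

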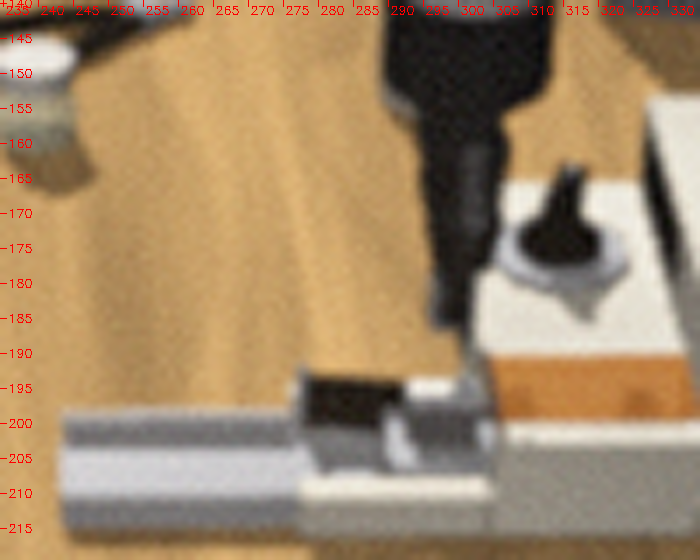

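View pics/e3.png

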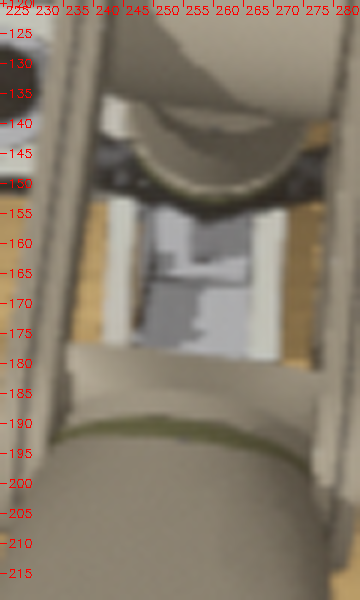

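```bash
python3 -c "
from h import *
print(cast('top',(258,166),26),cast('side',(287.5,199),26),cast('side',(291,206.5),26))
print(r.sense()['tool_pos'])"
```

```text
[571.69737998  -9.3238393   26.        ] [566.02622456   8.29670195  26.        ] [572.48584808 -34.87180652  26.        ]
[596.10363035  -7.05378697  91.85180788]
```

```bash
python3 -m jog '[[[-0.025,0.001,0],[0,0,0],-1],[[-0.045,0.0017,0],[0,0,0],-1],[[-0.045,0.0017,0],[0,0,0],-1],[[-0.045,0.0017,-0.02],[0,0,0],-1],[[-0.045,0.0017,-0.04],[0,0,0],-1]]'
python3 -m jog '[[[0,0,-0.012],[0,0,0],-1],[[0,0,-0.02],[0,0,0],-1],[[0,0,-0.025],[0,0,0],-1],[[0,0,-0.028],[0,0,0],-1],[[0,0,-0.028],[0,0,0],-1]]'
python3 -c "
from h import *
d=vision.snapshot('side')[:,:,::-1].copy()
crop(d,235,140,100,80,7,'f2.png',5)"
```

```text
time: 10.48
tool_pos: [551.5, -5.4, 51.2]
tcp_rot: [87.0, 89.8, -5.2]
ft_force: [0.6, 0.5, -0.0]
finger_gap: -0.2
time: 10.9
tool_pos: [550.3, -5.3, 22.5]
tcp_rot: [-94.1, 90.0, 173.6]
ft_force: [0.3, 0.1, -0.2]
finger_gap: 0.3
```

View pics/f2.png

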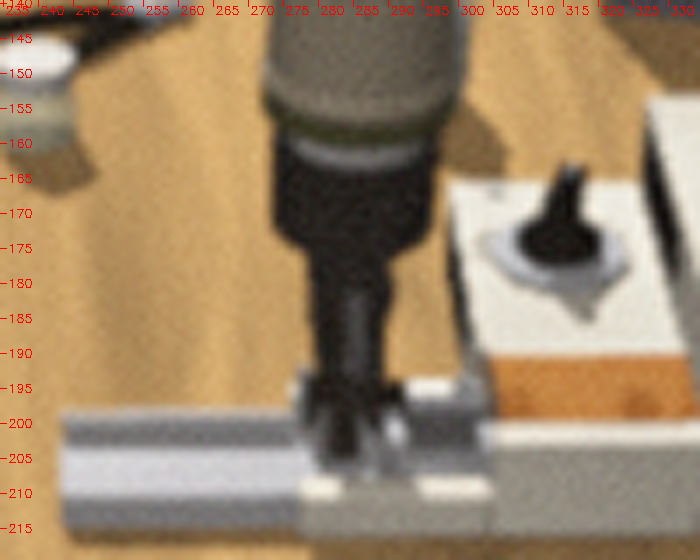

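Fingers sit at columns 280–286 behind the block's rear (column ~288). I push now in small steps and watch the force.

```bash
python3 -m jog '[[[0.003,-0.0001,0],[0,0,0],-1],[[0.006,-0.0002,0],[0,0,0],-1],[[0.008,-0.0003,0],[0,0,0],-1],[[0.0095,-0.0004,0],[0,0,0],-1],[[0.011,-0.0004,0],[0,0,0],-1]]'
python3 -m jog '[[[0.0015,-0.0001,0],[0,0,0],-1],[[0.003,-0.0001,0],[0,0,0],-1],[[0.0045,-0.0002,0],[0,0,0],-1],[[0.006,-0.0002,0],[0,0,0],-1],[[0.0075,-0.0003,0],[0,0,0],-1]]'
```

```text
time: 11.37
tool_pos: [561.0, -5.7, 23.1]
tcp_rot: [-86.7, 89.9, -178.9]
ft_force: [-5.9, 0.7, 5.3]
finger_gap: -0.3
time: 11.78
tool_pos: [567.9, -6.1, 22.8]
tcp_rot: [-84.7, 89.9, -176.9]
ft_force: [-6.0, -0.4, 5.0]
finger_gap: -0.2
```

```bash
python3 -m jog '[[[0.001,0,0],[0,0,0],-1],[[0.002,-0.0001,0],[0,0,0],-1],[[0.003,-0.0001,0],[0,0,0],-1],[[0.004,-0.0002,0],[0,0,0],-1],[[0.005,-0.0002,0],[0,0,0],-1]]'
```

```text
time: 12.2
tool_pos: [573.0, -6.3, 22.8]
tcp_rot: [-84.8, 89.9, -177.1]
ft_force: [-5.1, 0.1, 3.7]
finger_gap: 0.4
```

```bash
python3 -m jog '[[[0.001,0,0.0005],[0,0,0],-1],[[0.002,-0.0001,0.001],[0,0,0],-1],[[0.003,-0.0001,0.001],[0,0,0],-1],[[0.004,-0.0002,0.001],[0,0,0],-1],[[0.005,-0.0002,0.001],[0,0,0],-1]]'
```

```text
time: 12.62
tool_pos: [578.8, -6.4, 23.7]
tcp_rot: [-84.9, 90.0, -177.2]
ft_force: [-3.2, -1.1, -1.2]
finger_gap: 0.0
```

```bash
python3 -m jog '[[[0.001,0,0],[0,0,0],-1],[[0.002,-0.0001,0],[0,0,0],-1],[[0.003,-0.0001,0],[0,0,0],-1]]'
```

```text
time: 12.87
tool_pos: [581.9, -6.5, 23.9]
tcp_rot: [-116.7, 90.0, 151.0]
ft_force: [-1.7, -0.0, -0.6]
finger_gap: 0.1
```

```bash
python3 -m jog '[[[0.001,0,0],[0,0,0],-1],[[0.002,-0.0001,0],[0,0,0],-1],[[0.003,-0.0001,0],[0,0,0],-1]]'
```

```text
time: 13.12
tool_pos: [584.9, -6.6, 23.9]
tcp_rot: [-26.6, 90.0, -118.9]
ft_force: [-2.5, -0.6, -1.1]
finger_gap: 0.2
```

```bash
python3 -m jog '[[[0.001,0,0],[0,0,0],-1],[[0.002,-0.0001,0],[0,0,0],-1]]'
```

```text
time: 13.28
tool_pos: [585.9, -6.6, 23.8]
tcp_rot: [-91.6, 89.9, 176.2]
ft_force: [-11.1, -0.1, 7.4]
finger_gap: 0.1
```

```bash
python3 -m jog '[[[0.0005,0,0.0005],[0,0,0],-1],[[0.001,0,0.001],[0,0,0],-1]]'
```

```text
time: 13.45
tool_pos: [587.0, -6.6, 24.4]
tcp_rot: [-92.7, 89.9, 175.0]
ft_force: [-2.8, -0.7, -1.3]
finger_gap: -0.2
```

```bash
python3 -m jog '[[[0.0005,0,0],[0,0,0],-1],[[0.001,0,0],[0,0,0],-1]]'
```

```text
time: 13.62
tool_pos: [588.6, -6.6, 24.7]
tcp_rot: [-104.9, 90.0, 162.8]
ft_force: [-3.6, -0.5, -1.5]
finger_gap: -0.3
```

```bash
python3 -m jog '[[[0.0005,0,0],[0,0,0],-1],[[0.001,0,0],[0,0,0],-1]]'
```

```text
time: 13.78
tool_pos: [589.8, -6.6, 24.8]
tcp_rot: [-113.2, 90.0, 154.5]
ft_force: [-3.4, 0.3, -1.2]
finger_gap: -0.1
```

```bash
python3 -m jog '[[[0.0005,0,0],[0,0,0],-1],[[0.001,0,0],[0,0,0],-1]]'
```

```text
time: 13.95
tool_pos: [590.9, -6.7, 24.9]
tcp_rot: [-84.8, 90.0, -177.0]
ft_force: [-3.3, -0.5, -0.8]
finger_gap: 0.2
```

```bash
python3 -m jog '[[[0.0005,0,0],[0,0,0],-1],[[0.001,0,0],[0,0,0],-1]]'
```

```text
time: 14.12
tool_pos: [591.8, -6.7, 24.8]
tcp_rot: [-89.3, 90.0, 178.5]
ft_force: [-6.0, -0.5, -0.7]
finger_gap: 0.1
```

```bash
python3 -m jog '[[[0.0005,0,0],[0,0,0],-1],[[0.001,0,0],[0,0,0],-1]]'
```

```text
time: 14.28
tool_pos: [591.8, -6.7, 24.4]
tcp_rot: [-90.1, 89.9, 177.7]
ft_force: [-8.1, -0.2, -0.7]
finger_gap: 0.6
```

```bash
python3 -m jog '[[[0.0005,0,0],[0,0,0],-1],[[0.001,0,0],[0,0,0],-1]]'
```

```text
time: 14.45
tool_pos: [591.8, -6.6, 23.9]
tcp_rot: [-89.5, 89.7, 178.3]
ft_force: [-12.3, -1.1, 2.7]
finger_gap: -0.1
```

```bash
python3 -m jog '[[[0.0005,0,0],[0,0,0],-1],[[0.001,0,0],[0,0,0],-1]]'
```

```text
time: 14.62
tool_pos: [591.9, -6.6, 23.9]
tcp_rot: [-89.1, 89.6, 178.6]
ft_force: [-17.8, -0.6, 7.3]
finger_gap: -0.1
```

```bash
python3 -m jog '[[[0,0,0.0005],[0,0,0],-1],[[0.0004,0,0.001],[0,0,0],-1],[[0.0004,0,0.001],[0,0,0],-1]]'
```

```text
time: 14.87
tool_pos: [591.9, -6.6, 24.2]
tcp_rot: [-89.8, 89.6, 177.9]
ft_force: [-14.1, -0.6, 0.1]
finger_gap: -0.1
```

```bash
python3 -m jog '[[[0.0005,0,0.0003],[0,0,0],-1],[[0.0008,0,0.0003],[0,0,0],-1],[[0.0008,0,0.0003],[0,0,0],-1]]'
python3 -c "
from h import *
d=vision.snapshot('side')[:,:,::-1].copy()
crop(d,265,140,75,80,7,'g2.png',5)
d=vision.snapshot('top')[:,:,::-1].copy()
crop(d,225,120,60,80,7,'g3.png',5)"
```

```text
time: 15.12
tool_pos: [591.9, -6.5, 24.0]
tcp_rot: [-90.1, 89.5, 177.7]
ft_force: [-16.7, -1.1, 0.9]
finger_gap: 0.4
```

View pics/g2.png

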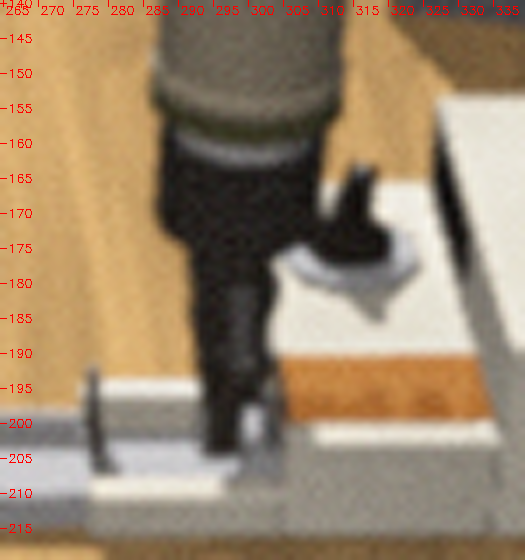

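View pics/g3.png

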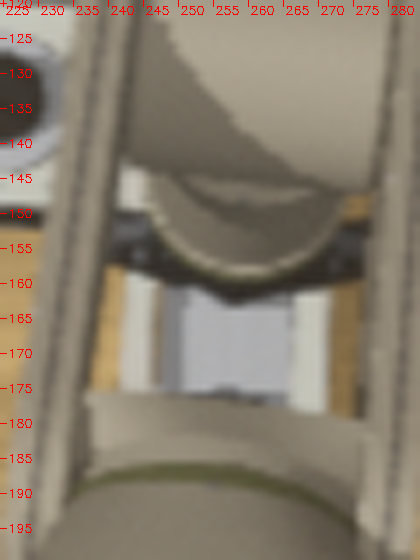

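```bash
python3 -m jog '[[[0.0005,0,0.0],[0,0,0],-1],[[0.0007,0,0.0],[0,0,0],-1]]'
```

```text
time: 15.38
tool_pos: [592.0, -6.5, 23.9]
tcp_rot: [-89.9, 89.4, 177.9]
ft_force: [-20.2, -0.5, 4.9]
finger_gap: -0.1
```

Hard stop at 592.0 (20 N, no further motion). Draw back, then lift out above the shut flap.

```bash
python3 -m jog '[[[-0.004,0,0],[0,0,0],-1],[[-0.01,0.0003,0],[0,0,0],-1],[[-0.016,0.0006,0.0],[0,0,0],-1],[[-0.018,0.0007,0.0],[0,0,0],-1]]'
python3 -m jog '[[[0,0,0.02],[0,0,0],-1],[[0,0,0.055],[0,0,0],-1],[[0,0,0.09],[0,0,0],-1],[[-0.02,0,0.12],[0,0,0],-0.6],[[-0.05,0,0.13],[0,0,0],-0.4]]'
python3 -m jog '[[[-0.035,0,0],[0,0,0],-0.4],[[-0.07,0,0],[0,0,0],-0.4],[[-0.07,0,0],[0,0,0],-0.4]]'
python3 -c "
from h import *
s=r.sense();print(s['tool_pos'],s['joint_pos'],jaw(s['tcp_rot']))
d=vision.snapshot('side')[:,:,::-1].copy()
crop(d,235,140,100,80,7,'i2.png',5)
d=vision.snapshot('top')[:,:,::-1].copy()
crop(d,205,115,75,70,8,'i3.png',5)"
```

```text
time: 15.72
tool_pos: [578.9, -6.0, 26.9]
tcp_rot: [89.7, 89.9, -2.6]
ft_force: [-0.3, -0.5, 0.5]
finger_gap: -0.2
time: 16.13
tool_pos: [533.1, -6.4, 163.0]
tcp_rot: [87.0, 89.3, -5.2]
ft_force: [-0.0, 0.6, 2.2]
finger_gap: 23.3
time: 16.38
tool_pos: [452.6, -5.4, 154.5]
tcp_rot: [-93.1, 89.8, 174.6]
ft_force: [-1.1, -0.7, -1.1]
finger_gap: 25.5
[452.61425417  -5.39704736 154.48958968] [-7.17188201e+00 -1.24977585e+01  1.13616993e+02 -7.78186410e-03
  7.91234566e+01  8.50588692e+01] (array([-4.21925310e-03,  3.96481025e-04, -9.99991020e-01]), np.float64(-92.22929482077167))
```

View pics/i2.png

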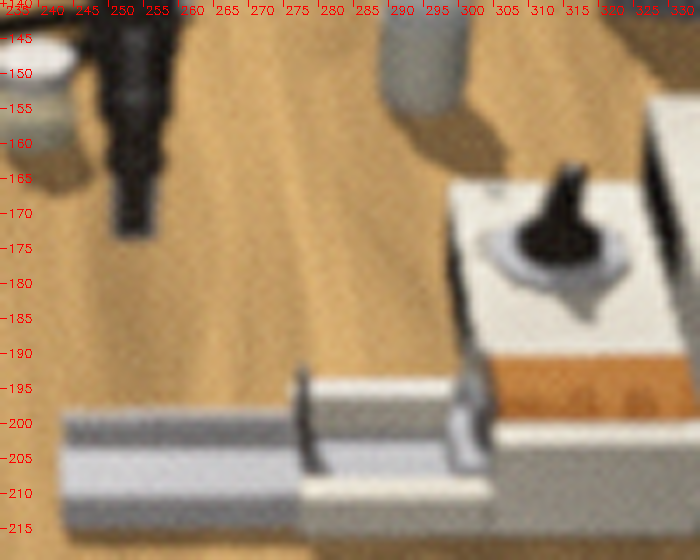

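View pics/i3.png

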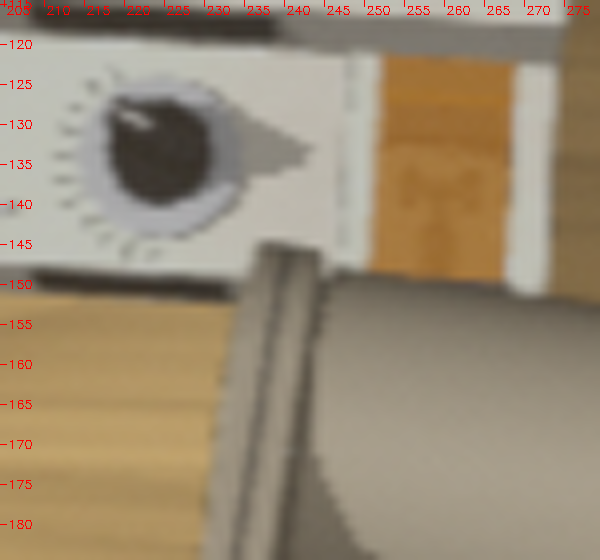

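Run:
```python
from h import *
a=cv2.imread("pics/top0.png")[112:155,240:280]; b=vision.snapshot("top")[:,:,::-1][112:155,240:280]
f=lambda i:np.clip((cv2.resize(i,None,fx=9,fy=9,interpolation=cv2.INTER_CUBIC).astype(float)-20)*1.4,0,255)
z=np.hstack([f(a),f(b)]).astype(np.uint8)
for y in range(115,155,5): cv2.putText(z,str(y),(0,int((y+.5-112)*9)+4),0,.4,(255,0,0),1)
cv2.imwrite("pics/win.png",z)
print(a[:,18:24].mean((1,2)).round().tolist());print(b[:,18:24].mean((1,2)).round().tolist())
for x in (674,680):
  for zz in(9,23,26): print(x,zz,proj("top",(x,-13,zz)))
```

```text
[182.0, 182.0, 182.0, 182.0, 177.0, 140.0, 117.0, 115.0, 115.0, 115.0, 110.0, 107.0, 106.0, 106.0, 107.0, 106.0, 103.0, 102.0, 103.0, 102.0, 98.0, 98.0, 104.0, 111.0, 106.0, 108.0, 115.0, 115.0, 115.0, 115.0, 115.0, 115.0, 115.0, 115.0, 115.0, 114.0, 114.0, 109.0, 90.0, 127.0, 159.0, 163.0, 165.0]
[185.0, 185.0, 185.0, 185.0, 180.0, 143.0, 120.0, 118.0, 118.0, 118.0, 113.0, 110.0, 109.0, 109.0, 108.0, 109.0, 105.0, 105.0, 105.0, 104.0, 101.0, 108.0, 113.0, 116.0, 115.0, 110.0, 107.0, 106.0, 110.0, 110.0, 112.0, 109.0, 109.0, 109.0, 110.0, 109.0, 108.0, 94.0, 86.0, 94.0, 102.0, 109.0, 115.0]
674 9 [259.40592955 137.33803813]
674 23 [259.54198303 136.19862756]
674 26 [259.57146958 135.95168585]
680 9 [259.43223514 135.61301389]
680 23 [259.56845015 134.45816674]
680 26 [259.59797149 134.20788126]
```

View pics/win.png

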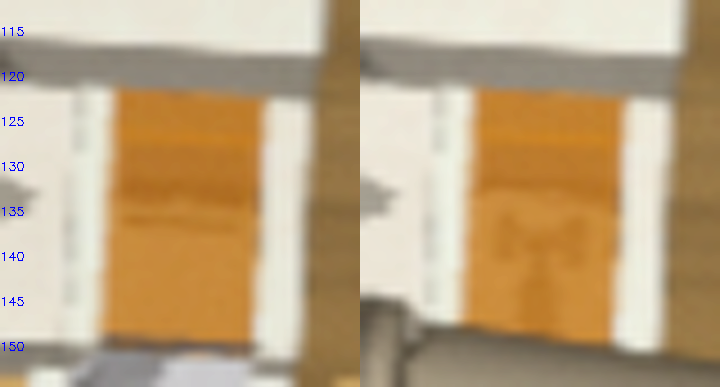

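```bash
python3 -m jog '[[[0.02,0.01,0],[0,0,0.12],-0.06],[[0.043,0.021,0],[0,0,0.24],-0.06],[[0.065,0.033,0],[0,0,0.36],-0.06],[[0.087,0.044,0],[0,0,0.48],-0.06],[[0.108,0.054,0],[0,0,0.6],-0.06]]'
python3 -m jog '[[[0.024,0.012,0],[0,0,0.12],-0.06],[[0.048,0.024,0],[0,0,0.24],-0.06],[[0.072,0.036,0],[0,0,0.36],-0.06],[[0.096,0.048,0],[0,0,0.48],-0.06],[[0.107,0.0545,0],[0,0,0.52],-0.06]]'
python3 -m jog '[[[0,0,0],[0,0,0],-0.06],[[0,0,0],[0,0,0],-0.06]]'
python3 -c "
from h import *
s=r.sense();print(s['tool_pos'],s['joint_pos'],jaw(s['tcp_rot']))
d=vision.snapshot('side')[:,:,::-1].copy()
crop(d,265,110,90,80,7,'j2.png',5)
d=vision.snapshot('top')[:,:,::-1].copy()
crop(d,195,90,85,75,8,'j3.png',5)"
```

```text
time: 16.95
tool_pos: [569.7, 48.8, 156.5]
tcp_rot: [62.2, 89.9, 4.7]
ft_force: [0.2, -0.7, 0.3]
finger_gap: 40.1
time: 17.37
tool_pos: [677.5, 104.1, 155.8]
tcp_rot: [42.7, 89.9, 15.1]
ft_force: [-0.2, 0.2, -0.3]
finger_gap: 39.8
time: 17.53
tool_pos: [674.8, 102.9, 155.5]
tcp_rot: [-50.7, 90.0, -78.8]
ft_force: [0.1, 0.2, 0.5]
finger_gap: 39.8
[674.84576779 102.88500837 155.4532487 ] [ 4.36918492e+00  2.28574878e+01  7.59878804e+01 -4.16266156e-03
  8.11541401e+01  3.24954833e+01] (array([ 1.40268129e-05, -7.09255143e-05, -9.99999997e-01]), np.float64(-28.125658193419536))
```

View pics/j2.png

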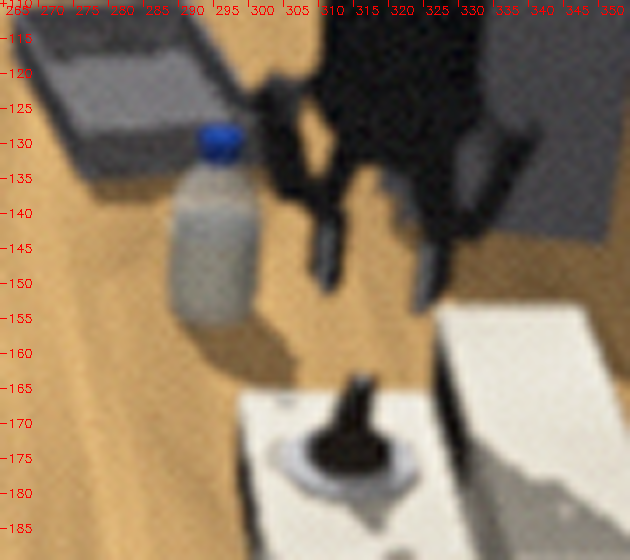

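View pics/j3.png

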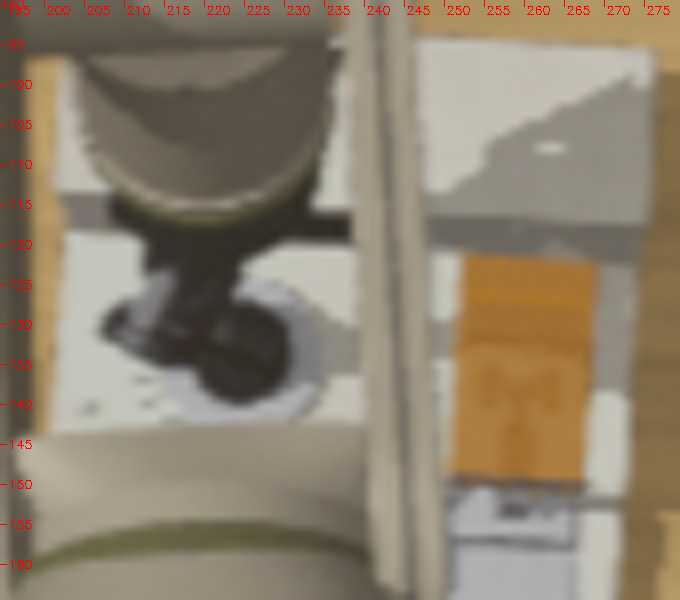

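```bash
python3 -m jog '[[[-0.007,0.0,0],[0,0,0],-0.06],[[-0.007,0.0,-0.02],[0,0,0],-0.06],[[-0.007,0,-0.03],[0,0,0],-0.06],[[-0.007,0.0,-0.038],[0,0,0],-0.06],[[-0.007,0,-0.038],[0,0,0],-0.06]]'
python3 -c "
from h import *
s=r.sense();print(s['tool_pos'],jaw(s['tcp_rot']))
d=vision.snapshot('side')[:,:,::-1].copy()
crop(d,285,120,60,65,9,'k2.png',5)
d=vision.snapshot('top')[:,:,::-1].copy()
crop(d,195,100,65,55,9,'k3.png',5)"
```

```text
time: 18.05
tool_pos: [664.6, 102.1, 115.4]
tcp_rot: [-147.7, 89.7, -175.8]
ft_force: [0.4, -0.3, -0.1]
finger_gap: 39.9
[664.61976396 102.09953493 115.44362087] (array([-4.37272985e-03, -3.23474633e-04, -9.99990387e-01]), np.float64(-28.11153381364913))
```

View pics/k2.png

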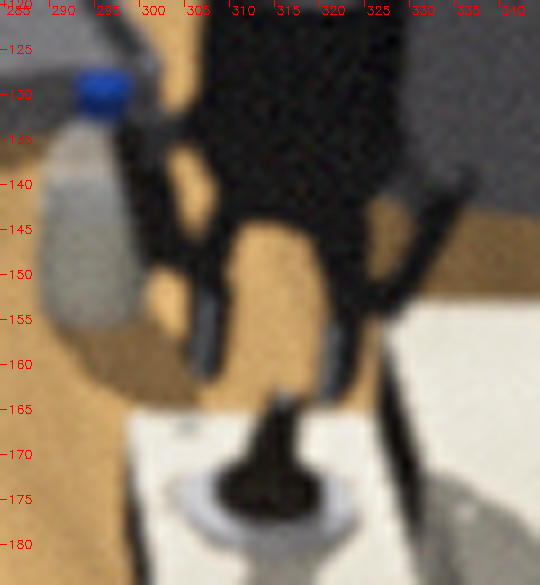

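View pics/k3.png

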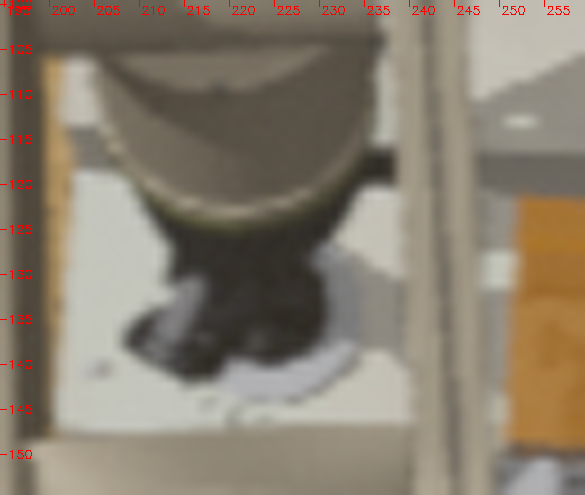

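```bash
python3 -m jog '[[[0,0,0],[0,0,0],-0.06],[[0,0,0],[0,0,0],-0.06]]'
```

```text
time: 18.32
tool_pos: [667.4, 102.5, 119.3]
tcp_rot: [33.4, 89.9, 5.3]
ft_force: [-0.6, 0.7, 0.5]
finger_gap: 40.3
```

```bash
python3 -m jog '[[[0,0.0005,-0.012],[0,0,0],-0.06],[[0,0.0005,-0.02],[0,0,0],-0.06],[[0,0.0005,-0.027],[0,0,0],-0.06],[[0,0.0005,-0.033],[0,0,0],-0.06],[[0,0.0005,-0.037],[0,0,0],-0.06]]'
python3 -m jog '[[[0,0,0],[0,0,0],-0.3],[[0,0,0],[0,0,0],-0.5]]' 20
```

```text
time: 18.73
tool_pos: [665.9, 102.9, 79.3]
tcp_rot: [-146.9, 89.9, -174.9]
ft_force: [-0.0, -0.2, -0.1]
finger_gap: 40.4
time: 18.9
tool_pos: [666.5, 103.0, 80.7]
tcp_rot: [-145.3, 90.0, -173.3]
ft_force: [-0.3, -0.1, -0.1]
finger_gap: 21.4
```

```bash
python3 -m jog '[[[0,0,0],[0,0,0],-0.6],[[0,0,0],[0,0,0],-0.65]]' 20
python3 -c "
from h import *
s=r.sense();print(s['tool_pos'],jaw(s['tcp_rot']),s['ft_force'],s['wrist_torque'],s['finger_gap'])
d=vision.snapshot('side')[:,:,::-1].copy()
crop(d,285,120,60,65,9,'l2.png',5)"
```

```text
time: 19.07
tool_pos: [667.5, 102.8, 81.9]
tcp_rot: [17.2, 89.9, -10.9]
ft_force: [1.2, -0.5, -2.0]
finger_gap: 14.7
[667.54756073 102.7657217   81.88408557] (array([ 1.81756451e-03, -3.48901917e-04, -9.99998287e-01]), np.float64(-28.076856394684146)) [ 1.19644065 -0.53414735 -2.03695311] [-0.11708902 -0.25401908 -0.02962719] 14.699414135068523
```

View pics/l2.png

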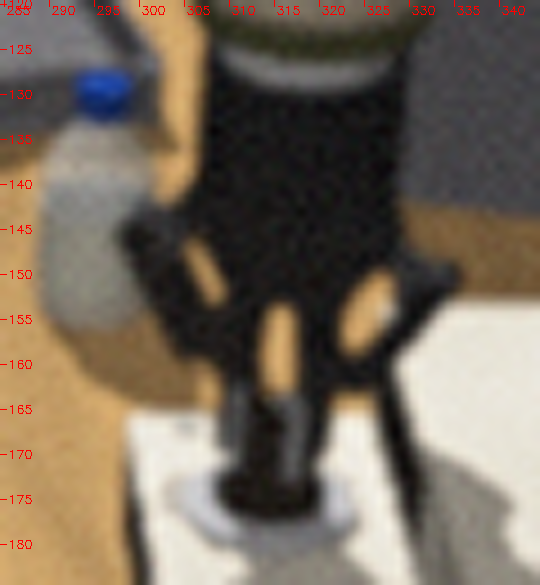

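```bash
python3 -m jog '[[[0,0,0],[0,0,0],-1],[[0,0,0],[0,0,0],-1],[[0,0,0],[0,0,0],-1]]' 40
python3 -m jog '[[[0,0,0],[0,0,-0.04],-1],[[0,0,0],[0,0,-0.1],-1],[[0,0,0],[0,0,-0.17],-1],[[0,0,0],[0,0,-0.23],-1],[[0,0,0],[0,0,-0.3],-1]]'
python3 -c "
from h import *
s=r.sense();print(s['tool_pos'],jaw(s['tcp_rot']),s['ft_force'],s['wrist_torque'],s['finger_gap'])"
```

```text
time: 19.37
tool_pos: [667.5, 102.8, 82.0]
tcp_rot: [21.6, 89.9, -6.5]
ft_force: [2.7, -2.1, 1.8]
finger_gap: 13.2
time: 19.78
tool_pos: [667.1, 103.0, 82.0]
tcp_rot: [50.5, 89.9, 5.1]
ft_force: [0.9, -1.8, 3.6]
finger_gap: 13.2
[667.12711045 103.02222206  81.95823088] (array([ 9.21343410e-04,  8.15984251e-05, -9.99999572e-01]), np.float64(-45.42729677286695)) [ 0.88114677 -1.80056973  3.57334429] [-0.20799866 -0.12049674  0.04929098] 13.221588501533894
```

```bash
python3 -m jog '[[[0,0,0],[0,0,-0.05],-1],[[0,0,0],[0,0,-0.1],-1],[[0,0,0],[0,0,-0.15],-1],[[0,0,0],[0,0,-0.2],-1],[[0,0,0],[0,0,-0.24],-1]]'
python3 -c "
from h import *
s=r.sense();print(s['tool_pos'],jaw(s['tcp_rot']),s['ft_force'],s['wrist_torque'],s['finger_gap'])"
```

```text
time: 20.2
tool_pos: [666.9, 103.3, 81.9]
tcp_rot: [98.2, 90.0, 39.0]
ft_force: [-0.5, 0.6, 3.0]
finger_gap: 13.2
[666.90347879 103.29350058  81.92404672] (array([ 4.62889301e-04,  3.75167867e-04, -9.99999822e-01]), np.float64(-59.15585708415652)) [-0.52308255  0.5823696   3.02483235] [-0.08773037  0.01340012  0.01120882] 13.235174844820518
```

```bash
python3 -m jog '[[[0,0,0],[0,0,-0.02],-1],[[0,0,0],[0,0,-0.04],-1],[[0,0,0],[0,0,-0.06],-1]]'
python3 -c "
from h import *
s=r.sense();print(s['tool_pos'],jaw(s['tcp_rot']),s['ft_force'],s['wrist_torque'],s['finger_gap'])"
```

```text
time: 20.45
tool_pos: [666.9, 103.4, 82.0]
tcp_rot: [99.4, 90.0, 36.9]
ft_force: [-1.0, -0.2, 5.1]
finger_gap: 13.3
[666.90737876 103.35566792  81.95348782] (array([ 5.11470843e-04,  3.84051616e-04, -9.99999795e-01]), np.float64(-62.46271337982164)) [-0.96962273 -0.21666708  5.12993902] [-0.02758136  0.2112242   0.49681617] 13.26255775629328
```

```bash
python3 -m jog '[[[0,0,0],[0,0,-0.015],-1],[[0,0,0],[0,0,-0.015],-1]]'
python3 -c "
from h import *
s=r.sense();print(jaw(s['tcp_rot']),s['wrist_torque'])"
python3 -m jog '[[[0,0,0],[0,0,0],-0.5],[[0,0,0],[0,0,0],-0.1],[[0,0,0],[0,0,0],-0.06],[[0,0,0],[0,0,0],-0.06]]'
python3 -m jog '[[[0,0,0.02],[0,0,0],-0.06],[[0,0,0.05],[0,0,0],-0.06],[[0,0,0.085],[0,0,0],-0.06],[[-0.03,0,0.11],[0,0,0],-0.06],[[-0.065,0,0.12],[0,0,0],-0.06]]'
python3 -m jog '[[[-0.04,-0.01,0],[0,0,0],-0.06],[[-0.08,-0.02,0],[0,0,0],-0.06],[[-0.12,-0.03,0],[0,0,0],-0.06],[[-0.16,-0.04,0],[0,0,0],-0.06],[[-0.19,-0.06,0],[0,0,0],-0.06]]'
python3 -m jog '[[[0,-0.04,0],[0,0,0],-0.06],[[0,-0.08,0],[0,0,0],-0.06],[[0,-0.12,0],[0,0,0],-0.06],[[0,-0.16,0],[0,0,0],-0.06],[[0,-0.16,0],[0,0,0],-0.06]]'
python3 -c "
from h import *
s=r.sense();print(s['tool_pos'],s['time'])
d=vision.snapshot('side')[:,:,::-1].copy();cv2.imwrite('pics/m1.png',d)
crop(d,235,140,130,80,6,'m2.png',5)
d=vision.snapshot('top')[:,:,::-1].copy();cv2.imwrite('pics/m4.png',d)
crop(d,200,112,78,72,8,'m3.png',5)"
```

```text
time: 20.62
tool_pos: [666.9, 103.3, 81.9]
tcp_rot: [74.1, 90.0, 10.8]
ft_force: [-1.0, -0.9, 5.3]
finger_gap: 13.5
(array([ 5.31563626e-04,  1.01804155e-04, -9.99999854e-01]), np.float64(-63.273414827777025)) [-0.08306356  0.12059736  0.84345151]
time: 20.95
tool_pos: [666.3, 103.1, 80.6]
tcp_rot: [-120.0, 89.9, 176.7]
ft_force: [0.3, 0.0, -0.4]
finger_gap: 40.4
time: 21.37
tool_pos: [604.2, 103.0, 205.7]
tcp_rot: [68.7, 89.6, 5.4]
ft_force: [0.2, -0.1, 1.2]
finger_gap: 40.0
time: 21.78
tool_pos: [408.9, 43.7, 200.4]
tcp_rot: [-150.9, 89.9, 145.9]
ft_force: [0.8, -0.9, 1.5]
finger_gap: 40.4
time: 22.2
tool_pos: [411.1, -123.2, 201.6]
tcp_rot: [-13.2, 89.8, -76.8]
ft_force: [0.5, 0.6, -0.1]
finger_gap: 40.1
[ 411.09771689 -123.18816752  201.59479192] 22.2
```

View pics/m2.png

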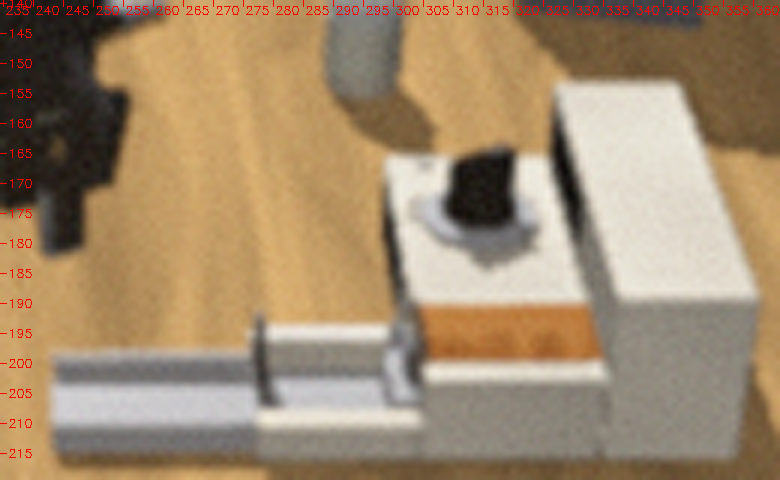

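View pics/m3.png

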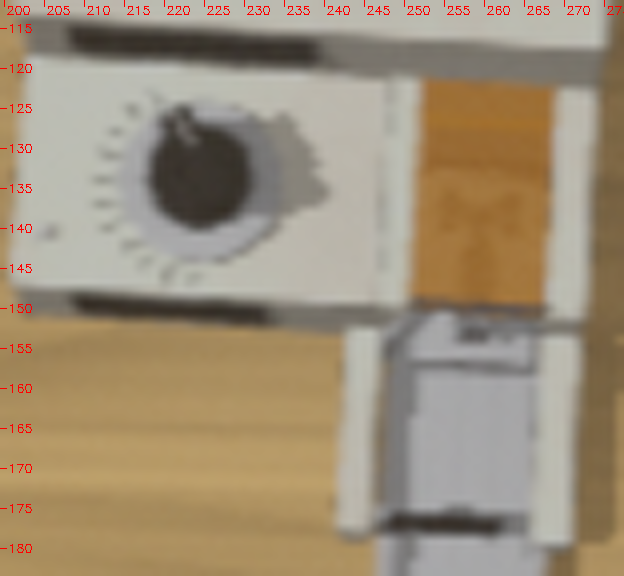

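View pics/m4.png

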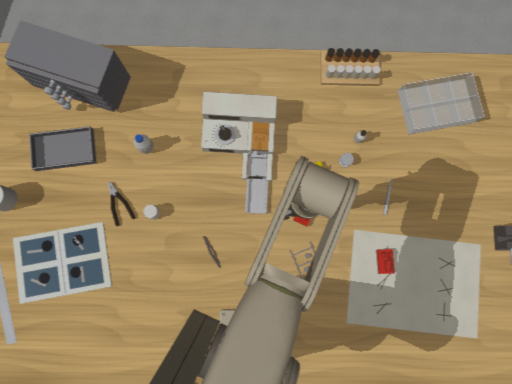

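```bash
python3 -m jog '[[[0,0,0],[0,0,0],-0.06],[[0,0,0],[0,0,0],-0.06],[[0,0,0],[0,0,0],-0.06]]'; python3 -c "
from bench import order
print(order.hand_in())"
```

```text
time: 22.55
tool_pos: [411.9, -115.7, 201.1]
tcp_rot: [172.5, 90.0, 109.4]
ft_force: [1.4, -0.5, 0.0]
finger_gap: 40.4
the job is handed in; nothing more can be done
None
```

I completed the job in the order asked and handed it in at about 22.6 s; the hand-in gave no verdict.

**Block and starter bar:** I carried the grey block by its root into the apron, wheels first, and through the flap. I then let go and pushed it from behind with closed fingers. It came to a hard stop, with no further motion as the force rose to about 20 N (under the 25 N limit). The window view agrees: the bar's front was near x 674 before. The block's front is now at about 680 or slightly beyond, which fits the full 6 mm.

**Flap:** After I drew back and lifted out, both cameras show the flap shut behind the block. It had in fact already swung shut over the fingers' path before I drew back, so I came out upward over it.

**Timer knob:** I turned it clockwise about 34–35° from where it stood. The torque rose from 0.05 to about 0.84 Nm at the end stop, and the pointer now stands at the last tick.

**Other things:** The jar, bottles, cutters and knife look where they were in the last top picture, and I steered clear of the spool. The arm hid part of the red and yellow look-alikes in that picture, so I could not check them fully.

**Checks that disagreed:**
- The lane centre felt by touching both guides lay about 3 mm to the left of the camera estimate. I used the felt one.
- One push reading jumped to 11 N at about the first touch of the bar, then fell to about 3 N while the bar travelled. That is a little low for the bar plus block friction, but the stop and the window view both say fully in.

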